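# Refill the tealight keeper to its fill line

### The job

Refill the tealight keeper: take its lid off, tip the last tealights out of the slim carton, and stack tealights flat in the tube, wick up, until the top one is level with the black fill line, no lower and no higher. Then put the lid back on, fully seated, leave any spare tealights lying flat on the worktop, wick up, and leave the empty carton lying flat on the worktop. Keep the keeper standing and leave the candle, the bottle and the matchbox where they are.

Things in the scene. Friction and masses are not known exactly. Their poses are not given: they have to be found in the camera images.
- keeper: tealight keeper, loose, 1.3 kg: slotted upright steel tube on a wooden foot (100 mm diameter, 10 mm high). Two curved walls, bore 58 mm, 4 mm thick, stand on its +x and -x sides up to 127 mm above the worktop; the two full-height slots on its +y and -y sides are 41 mm wide, so fingers closing along its y axis pass down beside a tealight. Origin: centre of underside, z up
- keeper_floor (a point): centre of the tube's floor, 10 mm above the worktop; the first tealight stands here
- keeper_line (a point): point on the tube's axis at the height of the black fill line painted round the outside of the walls: 105 mm above the tube's floor, the height of five stacked tealights
- keeper_rim (a point): centre of the tube's mouth, 127 mm above the worktop; over the last 11 mm the walls flare out to about 64 mm to guide things in
- lid: round lid, 120 g, at first on the keeper: wooden plug 53 mm diameter, 10 mm deep; wooden flange 75 mm diameter, 7 mm thick; upright steel knob 28 mm diameter, 23 to 45 mm above the plug's underside. Origin: centre of the plug's underside, z up; seated, it is 117 mm above the keeper's origin and the flange lies on the rim. On the worktop it stands on its plug
- carton: slim white carton with a grey sleeve, lying on the worktop, 70 to 120 g empty: 215 long (x), 63 wide (y), 31 mm high (z), walls 2.5 mm, closed at its -x end, open at its +x end. Origin: centre of its underside. Two tealights lie flat in it, one behind the other, at the closed end, 85 to 100 mm inside the mouth; friction about 0.5 to 0.7, so they slide out at some 40 to 50 degrees mouth down
- carton_mouth (a point): middle of the lower lip of the carton's open end (107 mm from the carton's origin along its x)
- light_k: maxi tealight already standing on the floor of the tube (absent in some starts); aluminium cup with white wax and a wick, 54 mm diameter, 21 mm high, 55 g; origin at the centre of its underside, z up
- light_0: maxi tealight on the worktop (absent in some starts); aluminium cup with white wax and a wick, 54 mm diameter, 21 mm high, 55 g; origin at the centre of its underside, z up
- light_1: maxi tealight on the worktop (absent in some starts); aluminium cup with white wax and a wick, 54 mm diameter, 21 mm high, 55 g; origin at the centre of its underside, z up
- light_2: maxi tealight on the worktop (absent in some starts); aluminium cup with white wax and a wick, 54 mm diameter, 21 mm high, 55 g; origin at the centre of its underside, z up
- light_3: maxi tealight on the worktop (absent in some starts); aluminium cup with white wax and a wick, 54 mm diameter, 21 mm high, 55 g; origin at the centre of its underside, z up
- light_c0: maxi tealight in the carton, at the closed end; aluminium cup with white wax and a wick, 54 mm diameter, 21 mm high, 55 g; origin at the centre of its underside, z up
- light_c1: maxi tealight in the carton, nearer the mouth; aluminium cup with white wax and a wick, 54 mm diameter, 21 mm high, 55 g; origin at the centre of its underside, z up
- candle: bystander: candle in a glass, 76 mm diameter, 90 mm high; origin at the centre of its underside
- tea_bottle: bystander: square bottle with a brown cap, 65 x 65 x 212 mm; origin at the centre of its underside
- matchbox: bystander: matchbox 36 x 56 x 17 mm; origin at the centre of its underside

How it is judged:
On the way, in this order (a step that is already met when the one before it is completed fails the run):
1. the lid is off the keeper (horizontal distance between lid and keeper above 0.09 m), for 0.2 s.
2. with the lid off, the tealights stand flat in the tube up to the fill line (((z of light_k in the frame of keeper between 0.089 and 0.099 m and horizontal distance between light_k and keeper below 0.006 m and angle between light_k's own z axis and vertical below 0.12 rad) or (z of light_0 in the frame of keeper between 0.089 and 0.099 m and horizontal distance between light_0 and keeper below 0.006 m and angle between light_0's own z axis and vertical below 0.12 rad) or (z of light_1 in the frame of keeper between 0.089 and 0.099 m and horizontal distance between light_1 and keeper below 0.006 m and angle between light_1's own z axis and vertical below 0.12 rad) or (z of light_2 in the frame of keeper between 0.089 and 0.099 m and horizontal distance between light_2 and keeper below 0.006 m and angle between light_2's own z axis and vertical below 0.12 rad) or (z of light_3 in the frame of keeper between 0.089 and 0.099 m and horizontal distance between light_3 and keeper below 0.006 m and angle between light_3's own z axis and vertical below 0.12 rad) or (z of light_c0 in the frame of keeper between 0.089 and 0.099 m and horizontal distance between light_c0 and keeper below 0.006 m and angle between light_c0's own z axis and vertical below 0.12 rad) or (z of light_c1 in the frame of keeper between 0.089 and 0.099 m and horizontal distance between light_c1 and keeper below 0.006 m and angle between light_c1's own z axis and vertical below 0.12 rad)) and horizontal distance between lid and keeper above 0.07 m), for 0.3 s.
3. the lid is seated on the keeper again (z of lid in the frame of keeper between 0.113 and 0.121 m and horizontal distance between lid and keeper below 0.006 m and angle between lid's own z axis and vertical below 0.06 rad), for 0.3 s.
At the end, for the whole second after the job is handed in: Five tealights stand flat, wick up, in the tube, the top one at the fill line within 5 mm; lid seated (6 mm of centre, 4 mm in height, level); none left in the carton; spares flat on the worktop wick up; carton flat on the worktop; keeper upright; all at rest (all of step 3 and ((z of light_k in the frame of keeper between 0.089 and 0.099 m and horizontal distance between light_k and keeper below 0.006 m and angle between light_k's own z axis and vertical below 0.12 rad) or (z of light_0 in the frame of keeper between 0.089 and 0.099 m and horizontal distance between light_0 and keeper below 0.006 m and angle between light_0's own z axis and vertical below 0.12 rad) or (z of light_1 in the frame of keeper between 0.089 and 0.099 m and horizontal distance between light_1 and keeper below 0.006 m and angle between light_1's own z axis and vertical below 0.12 rad) or (z of light_2 in the frame of keeper between 0.089 and 0.099 m and horizontal distance between light_2 and keeper below 0.006 m and angle between light_2's own z axis and vertical below 0.12 rad) or (z of light_3 in the frame of keeper between 0.089 and 0.099 m and horizontal distance between light_3 and keeper below 0.006 m and angle between light_3's own z axis and vertical below 0.12 rad) or (z of light_c0 in the frame of keeper between 0.089 and 0.099 m and horizontal distance between light_c0 and keeper below 0.006 m and angle between light_c0's own z axis and vertical below 0.12 rad) or (z of light_c1 in the frame of keeper between 0.089 and 0.099 m and horizontal distance between light_c1 and keeper below 0.006 m and angle between light_c1's own z axis and vertical below 0.12 rad)) and not (x of light_k in the frame of carton between -0.11 and 0.115 m and y of light_k in the frame of carton between -0.035 and 0.035 m and z of light_k in the frame of carton between -0.012 and 0.035 m) and not (x of light_0 in the frame of carton between -0.11 and 0.115 m and y of light_0 in the frame of carton between -0.035 and 0.035 m and z of light_0 in the frame of carton between -0.012 and 0.035 m) and not (x of light_1 in the frame of carton between -0.11 and 0.115 m and y of light_1 in the frame of carton between -0.035 and 0.035 m and z of light_1 in the frame of carton between -0.012 and 0.035 m) and not (x of light_2 in the frame of carton between -0.11 and 0.115 m and y of light_2 in the frame of carton between -0.035 and 0.035 m and z of light_2 in the frame of carton between -0.012 and 0.035 m) and not (x of light_3 in the frame of carton between -0.11 and 0.115 m and y of light_3 in the frame of carton between -0.035 and 0.035 m and z of light_3 in the frame of carton between -0.012 and 0.035 m) and not (x of light_c0 in the frame of carton between -0.11 and 0.115 m and y of light_c0 in the frame of carton between -0.035 and 0.035 m and z of light_c0 in the frame of carton between -0.012 and 0.035 m) and not (x of light_c1 in the frame of carton between -0.11 and 0.115 m and y of light_c1 in the frame of carton between -0.035 and 0.035 m and z of light_c1 in the frame of carton between -0.012 and 0.035 m) and ((horizontal distance between light_k and keeper below 0.006 m and angle between light_k's own z axis and vertical below 0.12 rad) or (height (world z) of light_k between -0.004 and 0.006 m and angle between light_k's own z axis and vertical below 0.1 rad)) and ((horizontal distance between light_0 and keeper below 0.006 m and angle between light_0's own z axis and vertical below 0.12 rad) or (height (world z) of light_0 between -0.004 and 0.006 m and angle between light_0's own z axis and vertical below 0.1 rad)) and ((horizontal distance between light_1 and keeper below 0.006 m and angle between light_1's own z axis and vertical below 0.12 rad) or (height (world z) of light_1 between -0.004 and 0.006 m and angle between light_1's own z axis and vertical below 0.1 rad)) and ((horizontal distance between light_2 and keeper below 0.006 m and angle between light_2's own z axis and vertical below 0.12 rad) or (height (world z) of light_2 between -0.004 and 0.006 m and angle between light_2's own z axis and vertical below 0.1 rad)) and ((horizontal distance between light_3 and keeper below 0.006 m and angle between light_3's own z axis and vertical below 0.12 rad) or (height (world z) of light_3 between -0.004 and 0.006 m and angle between light_3's own z axis and vertical below 0.1 rad)) and ((horizontal distance between light_c0 and keeper below 0.006 m and angle between light_c0's own z axis and vertical below 0.12 rad) or (height (world z) of light_c0 between -0.004 and 0.006 m and angle between light_c0's own z axis and vertical below 0.1 rad)) and ((horizontal distance between light_c1 and keeper below 0.006 m and angle between light_c1's own z axis and vertical below 0.12 rad) or (height (world z) of light_c1 between -0.004 and 0.006 m and angle between light_c1's own z axis and vertical below 0.1 rad)) and height (world z) of carton between -0.004 and 0.006 m and angle between carton's own z axis and vertical below 0.1 rad and angle between keeper's own z axis and vertical below 0.06 rad and linear speed of each of light_k, light_0, light_1, light_2, light_3, light_c0, light_c1, lid, carton, keeper below 0.02 m/s); the robot touches nothing.
It fails at once if the keeper is tipped over (angle between keeper's own z axis and vertical above 0.5 rad).
It fails at once if the candle, bottle or matchbox is moved by more than 3 cm (distance of any of candle, tea_bottle, matchbox from where it was at the start of the episode above 0.03 m).
Of light_k, light_0, light_1, light_2, light_3 only 3 to 5 are there at a start; the rules pass over those that are not, and their reading is None.
At some moment in a run one of light_0, light_1, light_2, light_3, carton may be knocked a few centimetres aside while the robot is not near it.
Once in a run the grip may slacken for a moment while it holds something.
It also fails if it takes over 208 s, if anything falls off the work surface, if the arm or the gripper's body presses on something with over 40 N, if the wrist force passes 120 N, or if a joint passes its speed limit or range.

### The arm

A 6-joint arm with a two-finger parallel gripper is mounted at the origin on a cart in front of the work surface, level with it; the furniture and walls round the work are solid. World frame = base frame: x ahead of the robot, y to its left, z up, the work surface at z = 0. Lengths are in m, angles in rad, forces in N, time in s.
With the tool pointing down it reaches from about 0.3 to 1 m from the base axis. Payload 5.1 kg.
Tool frame: the origin (TCP) lies between the finger pads; the fingertips stand 17 mm ahead of it and the grasp point (between the pads) lies 2 mm behind it; z points along the fingers, y is the line along which they close (so a half turn about z gives the same grasp; the last joint's range is limited). The gripper opens to 95 mm and grips with 3 to 60 N. Pads are 20 mm wide; open, the fingers measure 119 mm over their backs; the gripper's body (75 mm by 180 mm) begins 59 mm behind the grasp point.
Start: joints at [1.022, 0.124, 1.65, -0, 1.367, -0.083], TCP at [0.292, 0.581, 0.232] pointing down, gripper open.
Joint ranges: [-2.61, 2.61], [-1.02, 2.33], [0.03, 2.71], [-1.35, 4.49], [0.32, 2.68], [-2.91, 2.91]. Speed limits (rad/s): [2.57, 2.57, 3.14, 3.14, 3.14, 3.14].

### API

Orientations are given as a rotation vector (axis times angle).
In Python, from cell import readout, viewer, arm, boxes_of gives the robot as it stands. The module is installed in compiled form; this text tells all that it offers.
- The arm moves only by the tool jog_arm, never from a script. Its argument "motion" is text: rows parted by semicolons, each of 7 numbers parted by spaces: the turn, a rotation vector about the world's x, y, z in rad, then the shift along the world's x, y, z in mm, then the opening, from -1 (shut) to 1 (fully open). A call has 1 to 20 rows; each row shifts and turns the commanded pose from where the row before left it; what a row does not reach is not made up. A row lasts 1/8 s, in which the tool goes at most 62.5 mm and 10.7 degrees, less where a joint would pass 70% of its speed; a pose out of reach is approached as far as the arm can. A call with a gripper value outside its range is refused whole. The fingers move at their own pace and stop on an object; the grip force is fixed at half the most. Time passes only in rows, so rows that do not move let the fingers close. It gives the time, the measured TCP pose, the force, the opening and the grip force at its end, in the units of the state.
- readout.get_obs(): the state, without advancing time (a new reading comes with each control period).
- viewer.read_camera(name): name is "scene" or "top" or "wrist"; returns a dict with "frame" (400x640x3 uint8, red, green, blue), "camera_matrix" (3x3 intrinsics, pixels), "k1" (the pictures are not rectified: a ray, as slopes to the right and down, at radius r is drawn at 1 + k1 r^2 times it, then the intrinsics apply), "rvec" (rotation vector, rad) and "tvec" (3), from world to camera coordinates, as OpenCV has them. Camera axes: x right, y down, z forward; pixel columns grow to the right and rows downward; lengths in m; the calibration is good to about 2 mm. A picture is of the moment at which its call begins. There is no depth.
- arm.close_job(): hands the job in; it is judged then, once.
Trained networks look in a picture, given as the dict that the camera call returned (one of the last four; its "shot" number tells which), for a name from the list of things; names that differ only in an ending like _2 or _b are one class to them, and where a whole thing is asked for, a point or a joint stands for the part that bears it (a point fixed in the world has none). Each returns a list of dicts, best first, with "p" (0 to 1); they miss things now and then, are a little off and sometimes report something else, mostly with a low value. They report only what shows in the picture. A call takes as long as a camera call.
- boxes_of(thing, picture): "bbox" ([left, top, width, height] in pixels, round what is visible of it).
The state is a dict: "clock": time; "qpos": joint angles; "dq": joint speeds; "tau": joint torques, N m; "eef_pos": TCP position; "tool_rot": TCP orientation; "force": force on the tool from outside, world axes, zero at the start; "ft_torque": the same for the moment, N m; "grip_width": opening from 0.0 (shut) to 1.0 (fully open); "finger_force": force on a finger pad.
Only numpy, scipy, OpenCV 4.12 (cv2) and the standard library are available. Lean on these libraries where they do the work, as an engineer would, in place of code of your own. Each camera call takes 0.05 s, during which the arm holds its last target. There are 200 camera calls.

## Working session

There is one attempt and no reset: what is moved stays moved. The work goes in short steps, Python scripts to look and compute and a tool call to move; the robot and the scene stay as the last step left them, time stands still between calls to the robot, and variables do not carry over. Pictures are saved under pics/ and viewed, at most 14 in all, crops included, and the job is handed in when it is done.

Besides the shell and the picture viewer there is one more tool, called after ">>>" as name(argument=value, ...) on one line, values as JSON. jog_arm: Moves the arm, as the interface text tells. Its arguments: {"type":"object","properties":{"motion":{"type":"string"}},"required":["motion"]}

```bash
mkdir -p pics
cat > h.py <<'E'
import numpy as np, cv2
from cell import readout, viewer, arm, boxes_of
def cam(n): return viewer.read_camera(n)
def save(c,f,crop=None,s=1):
    im=c["frame"][:,:,::-1]
    if crop: x,y,w,h=crop; im=im[y:y+h,x:x+w]
    cv2.imwrite("pics/"+f,cv2.resize(im,None,fx=s,fy=s,interpolation=cv2.INTER_CUBIC))
def ray(c,u,v):
    K=np.array(c["camera_matrix"]);a=(u-K[0,2])/K[0,0];b=(v-K[1,2])/K[1,1]
    rd=np.hypot(a,b);r=rd
    for _ in range(20): r=rd/(1+c["k1"]*r*r)
    s=r/rd if rd>0 else 1
    R=cv2.Rodrigues(np.array(c["rvec"],float))[0];t=np.array(c["tvec"],float).ravel()
    return -R.T@t, R.T@np.array([a*s,b*s,1])
def at(c,u,v,z):
    o,d=ray(c,u,v);return o+d*(z-o[2])/d[2]
def proj(c,P):
    R=cv2.Rodrigues(np.array(c["rvec"],float))[0];t=np.array(c["tvec"],float).ravel()
    p=(R@np.atleast_2d(P).T).T+t;q=p[:,:2]/p[:,2:];q=q*(1+c["k1"]*(q**2).sum(1,keepdims=True))
    K=np.array(c["camera_matrix"]);return q*[K[0,0],K[1,1]]+K[:2,2]
def ob():
    o=readout.get_obs();return o
def circ(c,x,y,z,r,n=48):
    a=np.linspace(0,2*np.pi,n);return proj(c,np.c_[x+r*np.cos(a),y+r*np.sin(a),0*a+z])
E
python3 - <<'E'
from h import *
for n in("top","scene","wrist"):
    c=cam(n);save(c,n+"0.png",s=1.25)
    o,d=ray(c,320,200);print(n,o.round(3),d.round(3),c["k1"],c["camera_matrix"][0][0])
    for t in("keeper","lid","carton","carton_mouth","light_0","candle","tea_bottle","matchbox"):
        print(t,[(np.round(b["bbox"],0).tolist(),round(b["p"],2)) for b in boxes_of(t,c)][:8])
o=ob();print(o)
E
```

```text
top [0.457 0.004 1.229] [ 0.112  0.015 -0.994] 0.008970173251420329 459.4745024068497
keeper [([291.0, 176.0, 38.0, 29.0], 0.75)]
lid [([295.0, 163.0, 30.0, 30.0], 0.94)]
carton [([376.0, 201.0, 87.0, 36.0], 0.69), ([293.0, 174.0, 38.0, 26.0], 0.51)]
carton_mouth [([375.0, 198.0, 85.0, 41.0], 0.9)]
light_0 [([208.0, 261.0, 21.0, 17.0], 0.79), ([230.0, 200.0, 23.0, 19.0], 0.75), ([246.0, 251.0, 18.0, 23.0], 0.63)]
candle [([303.0, 112.0, 28.0, 35.0], 0.58), ([257.0, 115.0, 29.0, 37.0], 0.19)]
tea_bottle [([258.0, 115.0, 30.0, 36.0], 0.84)]
matchbox [([230.0, 142.0, 19.0, 23.0], 0.87), ([294.0, 173.0, 34.0, 29.0], 0.33)]
scene [-0.13  -0.796  0.593] [ 0.599  0.686 -0.414] -0.0872810310865393 367.1019257053785
keeper [([314.0, 189.0, 27.0, 34.0], 0.78)]
lid [([318.0, 176.0, 23.0, 15.0], 0.81)]
carton [([331.0, 241.0, 76.0, 44.0], 0.63)]
carton_mouth []
light_0 [([273.0, 198.0, 18.0, 11.0], 0.65), ([247.0, 214.0, 16.0, 12.0], 0.57), ([326.0, 208.0, 10.0, 10.0], 0.51), ([228.0, 207.0, 20.0, 12.0], 0.47), ([248.0, 191.0, 17.0, 11.0], 0.42)]
candle [([349.0, 182.0, 22.0, 32.0], 0.83), ([322
[... 266 characters left out ...]
candle []
tea_bottle []
matchbox []
{'clock': 1.35, 'qpos': array([ 1.02239754e+00,  1.23784445e-01,  1.65032368e+00,  9.14737709e-06,
        1.36750601e+00, -8.26029363e-02]), 'dq': array([ 0.00017367,  0.00174166, -0.00016331,  0.00113396,  0.00094381,
        0.00055739]), 'tau': array([-6.26687888e-04, -4.17574203e+01, -3.60220957e+01,  7.75251235e-02,
        4.28891368e-02, -1.05920589e-05]), 'eef_pos': array([0.29195016, 0.58071874, 0.23165227]), 'tool_rot': array([-7.25073166e-01, -3.05675938e+00,  2.77145218e-05]), 'force': array([0.73118737, 0.64535216, 0.16226258]), 'ft_torque': array([-0.01544275, -0.00252485, -0.00069293]), 'finger_force': 0.0, 'grip_width': 0.9985203594344599}
```

Run:
```python
from h import *
c=cam("top");save(c,"t1.png",(180,80,300,215),2.6)
c=cam("scene");save(c,"s1.png",(200,130,240,170),3.3)
```

```text
(no output)
```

View pics/t1.png

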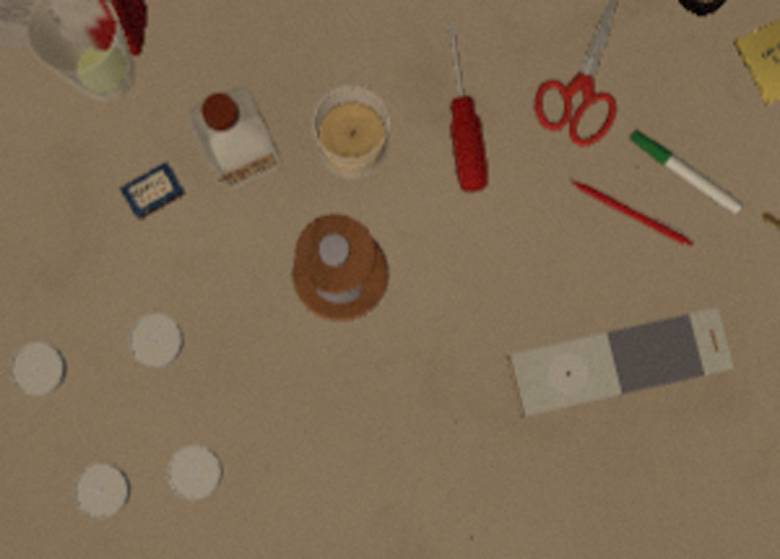

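View pics/s1.png

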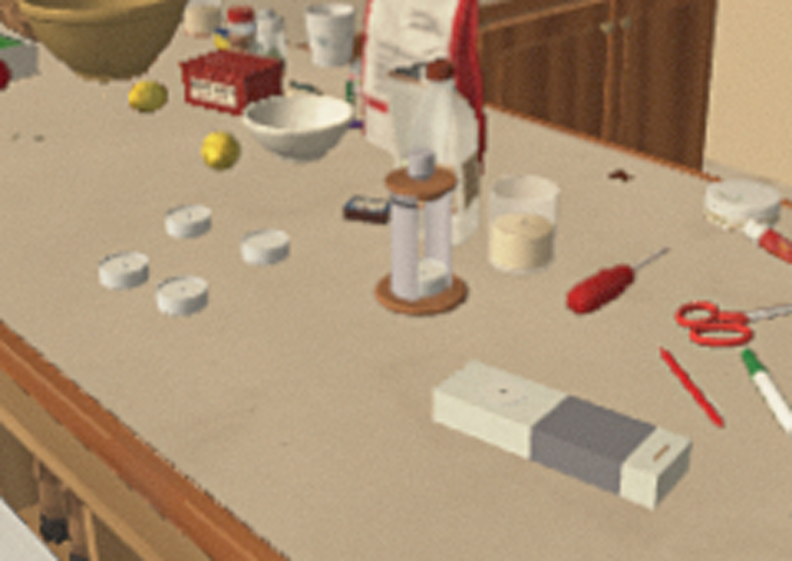

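The keeper already holds one tealight, four loose ones lie to the left, and the carton lies to the right. So the four loose ones fill the tube and the carton's two are the spares. Now for positions.

Run:
```python
from h import *
c=cam("top")
P=lambda x,y:(180+x/2.6,80+y/2.6)
for n,x,y,z in [("la",38,367,.021),("lb",157,339,.021),("lc",102,490,.021),("ld",195,471,.021),("knob",334,249,.162),("flange",334,252,.134),("foot",341,268,.01),("cA",512,356,.031),("cB",718,309,.031),("cC",733,368,.031),("cD",525,415,.031),("candle",351,137,.0),("bot",240,165,.1),("match",152,190,.017),("pen",690,240,0),("pen0",573,180,0),("driver",475,188,0.02)]:
    print(n,at(c,*P(x,y),z).round(3))
s=cam("scene")
Q=lambda x,y:(200+x/3.3,130+y/3.3)
for n,x,y,z in [("foot",421,292,.01),("knob",421,157,.162),("la",189,214,.021),("lb",265,241,.021),("lc",124,264,.021),("ld",182,289,.021),("bottle base",455,238,0),("candle base",520,262,0),("carton tip left top",434,390,.031),("near",530,455,.031),("",690,440,.031),("",657,480,.031),("bowl",290,150,0),("drv",575,310,0)]:
    print("s",n,at(s,*Q(x,y),z).round(3))
```

```text
la [0.546 0.354 0.021]
lb [0.572 0.233 0.021]
lc [0.421 0.289 0.021]
ld [0.438 0.196 0.021]
knob [0.636 0.046 0.162]
flange [0.638 0.047 0.134]
foot [0.641 0.045 0.01 ]
cA [ 0.544 -0.125  0.031]
cB [ 0.586 -0.334  0.031]
cC [ 0.527 -0.345  0.031]
cD [ 0.485 -0.136  0.031]
candle [0.782 0.032 0.   ]
bot [0.731 0.137 0.1  ]
match [0.727 0.239 0.017]
pen [ 0.662 -0.318  0.   ]
pen0 [ 0.729 -0.2    0.   ]
driver [ 0.719 -0.095  0.02 ]
s foot [0.631 0.036 0.01 ]
s knob [0.63  0.034 0.162]
s la [0.55  0.354 0.021]
s lb [0.572 0.231 0.021]
s lc [0.423 0.286 0.021]
s ld [0.438 0.193 0.021]
s bottle base [0.766 0.125 0.   ]
s candle base [0.775 0.03  0.   ]
s carton tip left top [ 0.487 -0.138  0.031]
s near [ 0.477 -0.261  0.031]
s  [ 0.588 -0.334  0.031]
s  [ 0.525 -0.35   0.031]
s bowl [0.8   0.491 0.   ]
s drv [ 0.734 -0.087  0.   ]
```

>>> jog_arm(motion="0 0 0.0333 24 -38.5 5 1;0 0 0.0333 24 -38.5 5 1;0 0 0.0333 24 -38.5 5 1;0 0 0.0333 24 -38.5 5 1;0 0 0.0333 24 -38.5 5 1;0 0 0.0333 24 -38.5 5 1;0 0 0.0333 24 -38.5 5 1;0 0 0.0333 24 -38.5 5 1;0 0 0.0333 24 -38.5 5 1;0 0 0.0333 24 -38.5 5 1;0 0 0.0333 24 -38.5 5 1;0 0 0.0333 24 -38.5 5 1;0 0 0.0333 24 -38.5 5 1;0 0 0.0333 24 -38.5 5 1;0 0 0 0 0 0 1;0 0 0 0 0 0 1")

```text
clock: 3.55
eef_pos: [0.6277, 0.0419, 0.3014]
tool_rot: [-0.0, -3.141, -0.001]
force: [-0.6, 0.3, -0.4]
grip_width: 0.997
finger_force: 0.0
```

Run:
```python
from h import *
c=cam("wrist");save(c,"w1.png",s=1.25);o,d=ray(c,320,200);print(o,d,ob()["eef_pos"],ob()["tool_rot"])
for t in("keeper","lid"): print(t,boxes_of(t,c)[:2])
```

```text
[0.55336821 0.04177916 0.45446248] [ 0.26662237 -0.01070553 -0.96380723] [0.62750181 0.04242921 0.30141587] [ 1.32123094e-03 -3.14099403e+00 -5.70801417e-04]
keeper [{'bbox': [296.4, 142.3, 66.1, 45.2], 'p': 0.89}]
lid [{'bbox': [295.8, 167.1, 65.3, 57.3], 'p': 0.97}]
```

View pics/w1.png

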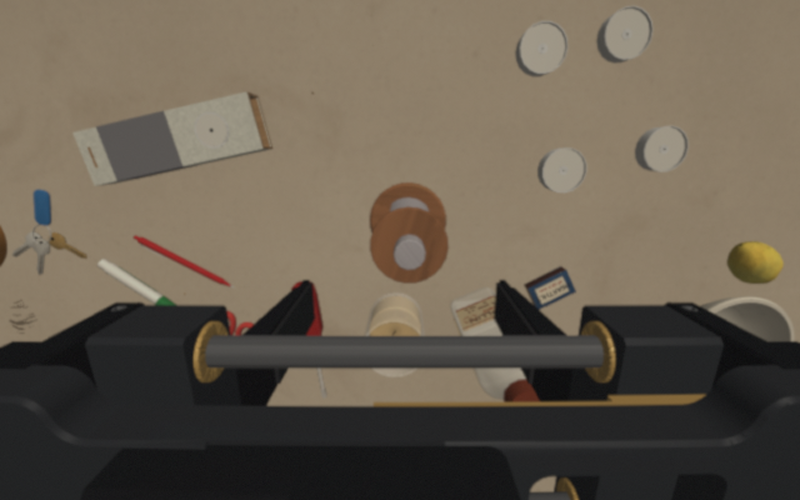

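The carton's brown open mouth is at (262,122), on the keeper side. The knob is at (409,252), the flange round (408,245) and the foot round (408,218), and all four loose tealights are visible. Next I fit them.

```bash
cat >> h.py <<'E'
def at1(c,pts,z): return np.array([at(c,u,v,z) for u,v in pts])
def fitc(p):
    A=np.c_[2*p[:,:2],np.ones(len(p))];s=np.linalg.lstsq(A,(p[:,:2]**2).sum(1),rcond=None)[0]
    return s[0],s[1],np.sqrt(s[2]+s[0]**2+s[1]**2)
def disc(c,x,y,z,r,m=1.5):
    "refine circle of known radius at (x,y,z) by edges of the gradient along rays"
    g=cv2.GaussianBlur(cv2.cvtColor(c["frame"],cv2.COLOR_RGB2GRAY),(0,0),.8).astype(np.float32)
    best=None
    R=np.arange(r-.004,r+.0041,.0005)
    for st,n in((.003,5),(.001,4),(.0005,3)):
        x0,y0=(x,y) if best is None else best[1:3]
        for dx in np.arange(-n,n+1)*st:
            for dy in np.arange(-n,n+1)*st:
                q=lambda rr:cv2.remap(g,*[a.astype(np.float32) for a in circ(c,x0+dx,y0+dy,z,rr,72).T[:,None]],cv2.INTER_LINEAR)
                s=np.abs(q(r+.001)-q(r-.001))
                s=np.minimum(s,40).mean()
                if best is None or s>best[0]: best=(s,x0+dx,y0+dy)
    return np.round(best,4)
E
python3 - <<'E'
from h import *
c=cam("wrist");t=cam("top")
print(at(c,409/1.25,252/1.25,.162))
for n,cc in(("w",c),("t",t)):
    print(n,"knob",disc(cc,.636,.045,.162,.014),"flange",disc(cc,.636,.045,.134,.0375),"foot",disc(cc,.636,.045,.01,.05))
    for x,y in((.546,.354),(.572,.233),(.421,.288),(.438,.195)): print(disc(cc,x,y,.021,.027))
for u,v in((250,93),(272,149),(96,185),(74,131)): print(at(c,u/1.25,v/1.25,.031).round(3))
E
```

```text
[0.6358781  0.04715487 0.162     ]
w knob [19.6808  0.6375  0.0465] flange [17.6791  0.6375  0.046 ] foot [10.7788  0.6385  0.0465]
[12.9677  0.547   0.3565]
[11.4671  0.5725  0.236 ]
[16.3375  0.423   0.291 ]
[15.1279  0.4385  0.1975]
t knob [8.0991 0.636  0.0475] flange [7.0985 0.621  0.051 ] foot [5.6438 0.635  0.0465]
[7.4343 0.5455 0.358 ]
[7.0414 0.572  0.238 ]
[7.9376 0.4215 0.2925]
[8.0204 0.4355 0.2075]
[ 0.488 -0.13   0.031]
[ 0.548 -0.111  0.031]
[ 0.589 -0.33   0.031]
[ 0.527 -0.343  0.031]
```

>>> jog_arm(motion="0 0 0 5 2 -40 1;0 0 0 5 2 -40 1;0 0 0 0 0 -40 1;0 0 0 0 0 -26 1;0 0 0 0 0 0 1;0 0 0 0 0 0 -1;0 0 0 0 0 0 -1;0 0 0 0 0 0 -1;0 0 0 0 0 0 -1;0 0 0 0 0 0 -1;0 0 0 0 0 0 -1;0 0 0 0 0 0 -1;0 0 0 0 0 0 -1")

```text
clock: 5.42
eef_pos: [0.6379, 0.0457, 0.1556]
tool_rot: [0.001, -3.141, -0.0]
force: [0.5, -0.4, 0.3]
grip_width: 0.286
finger_force: 30.0
```

>>> jog_arm(motion="0 0 0 0 0 20 -1;0 0 0 0 0 40 -1;0 0 0 -30 -5 0 -1;0 0 0 -47 -5 0 -1;0 0 0 -47 -5 0 -1;0 0 0 -47 -5 0 -1;0 0 0 -47 -5 0 -1;0 0 0 0 0 -45 -1;0 0 0 0 0 -45 -1;0 0 0 0 0 -45 -1;0 0 0 0 0 -25 -1;0 0 0 0 0 -10 -1;0 0 0 0 0 -6 -1;0 0 0 0 0 0 -1;0 0 0 0 0 0 -1")

```text
clock: 7.3
eef_pos: [0.421, 0.0207, 0.0409]
tool_rot: [-0.001, 3.139, -0.0]
force: [-0.8, -0.5, -0.9]
grip_width: 0.285
finger_force: 30.0
```

>>> jog_arm(motion="0 0 0 0 0 -2 -1;0 0 0 0 0 0 1;0 0 0 0 0 0 1;0 0 0 0 0 0 1;0 0 0 0 0 0 1;0 0 0 0 0 51 1;0 0 0 26 3 48 1;0 0 0 36 4 48 1;0 0 0 36 4 48 1;0 0 0 36 4 48 1;0 0 0 42 5 48 1;0 0 0 42 5 0 1;0 0 0 41 4 0 1;0 0 0 0 0 0 1;0 0 0 0 0 0 1")

```text
clock: 9.18
eef_pos: [0.6775, 0.0496, 0.3269]
tool_rot: [0.001, -3.14, 0.0]
force: [-0.7, 0.3, 0.3]
grip_width: 0.998
finger_force: 0.0
```

Run:
```python
from h import *
c=cam("wrist");save(c,"w2.png",(200,60,240,180),3.2);print(ob()["eef_pos"])
for z in(.127,.01): print(proj(c,[.638,.0465,z])); 
print("foot",disc(c,.638,.0465,.01,.05),"rim out",disc(c,.638,.0465,.127,.036),disc(c,.638,.0465,.127,.033),"light",disc(c,.638,.0465,.031,.027))
print("lid knob",disc(c,.421,.0207,.045,.014),disc(c,.421,.0207,.017,.0375))
```

```text
[0.67728309 0.04953782 0.32745712]
[[320.73387343 151.61042181]]
[[321.31619028 144.58384607]]
foot [14.6813  0.638   0.0465] rim out [17.928   0.6295  0.047 ] [16.5983  0.6385  0.046 ] light [24.1379  0.638   0.0465]
lid knob [7.6692e+00 4.2800e-01 5.7000e-03] [11.5009  0.422   0.0207]
```

View pics/w2.png

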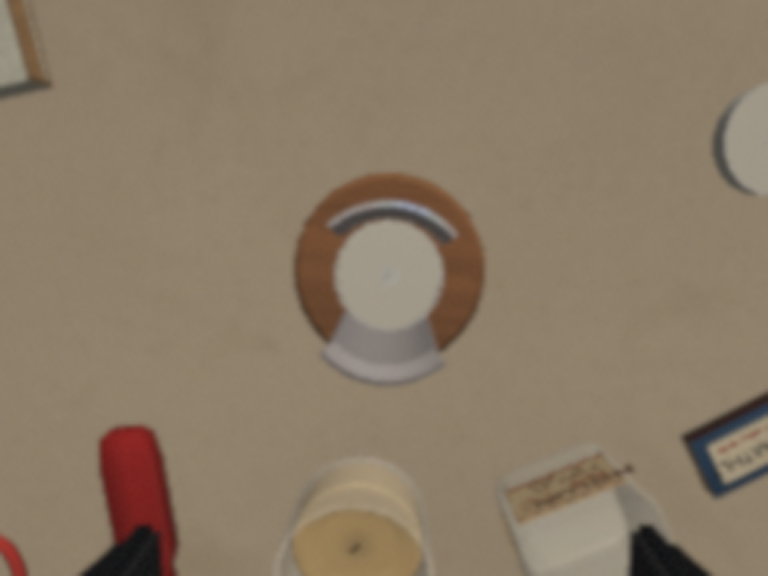

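Keeper is at about (0.638, 0.0465) with its yaw turned about −4°, the tealight inside is centred, and the lid stands clear. Next I hover over the first loose light.

>>> jog_arm(motion="0 0 -0.035 -26 30 0 1;0 0 -0.035 -26 40 -40 0.6;0 0 0 -26 40 -55 0.6;0 0 0 -27 40 -55 0.6;0 0 0 0 37 -55 0.6;0 0 0 0 0 0 0.6;0 0 0 0 0 0 0.6")

```text
clock: 10.1
eef_pos: [0.581, 0.2227, 0.1433]
tool_rot: [0.109, 3.137, 0.0]
force: [0.8, 0.3, 0.9]
grip_width: 0.799
finger_force: 0.0
```

```bash
cat > look.py <<'E'
from h import *
import sys
x,y=map(float,sys.argv[1:3])
c=cam("wrist");o=ob();print("tcp",o["eef_pos"].round(4),o["tool_rot"].round(3),"w",o["grip_width"])
print("px",proj(c,[x,y,.021]))
for b in boxes_of("light_0",c)[:8]:
    l,t,w,h=b["bbox"];p=at(c,l+w/2,t+h/2,.015)
    print(round(b["p"],2),b["bbox"],p.round(3),disc(c,p[0],p[1],.021,.027))
d=disc(c,x,y,.021,.027);print("here",d,"go mm",((d[1:]-o["eef_pos"][:2])*1000).round(1),"dz to .020",(20-o["eef_pos"][2]*1000).round(1))
E
python3 look.py .5725 .2365
```

```text
tcp [0.5819 0.2226 0.1444] [1.100e-01 3.135e+00 2.000e-03] w 0.7963639110456241
px [[336.24566733 188.80034974]]
0.9 [313.0, 158.7, 51.0, 57.7] [0.573 0.239 0.015] [9.3171 0.5733 0.2371]
0.72 [355.8, 0.0, 65.5, 56.2] [0.429 0.292 0.015] [17.2034  0.4225  0.292 ]
0.67 [423.1, 124.3, 61.1, 58.4] [0.546 0.356 0.015] [15.7253  0.5464  0.3519]
0.62 [255.5, 11.5, 61.9, 69.6] [0.438 0.199 0.015] [17.7773  0.438   0.1972]
0.59 [118.5, 214.3, 98.7, 50.8] [0.618 0.05  0.015] [11.9894  0.63    0.0533]
here [9.3333 0.573  0.237 ] go mm [-8.9 14.4] dz to .020 -124.4
```

>>> jog_arm(motion="0 0 0 -5 7 0 0.6;0 0 0 -4 7 0 0.6;0 0 0 0 0 -40 0.6;0 0 0 0 0 -40 0.6;0 0 0 0 0 -30 0.6;0 0 0 0 0 -14 0.6;0 0 0 0 0 0 0.6;0 0 0 0 0 0 -1;0 0 0 0 0 0 -1;0 0 0 0 0 0 -1;0 0 0 0 0 0 -1;0 0 0 0 0 0 -1")

```text
clock: 11.7
eef_pos: [0.5718, 0.2371, 0.0178]
tool_rot: [0.109, 3.139, 0.0]
force: [-0.5, -0.2, 1.8]
grip_width: 0.561
finger_force: 30.0
```

>>> jog_arm(motion="0 0 0 0 0 20 -1;0 0 0 0 0 40 -1;0 0 0 0 0 40 -1;0 0 0 0 0 40 -1;0 0 0 0 0 40 -1;0 0 0 13 -38 0 -1;0 0 0 13 -38 0 -1;0 0 0 13 -38 0 -1;0 0 0 13 -38 0 -1;0 0 0 14 -38 0 -1;0 0 0 0 0 0 -1;0 0 0 0 0 0 -1;0 0 0 0 0 0 -1")

```text
clock: 13.32
eef_pos: [0.6373, 0.0481, 0.1978]
tool_rot: [0.107, 3.14, 0.0]
force: [1.6, -0.1, -0.7]
grip_width: 0.562
finger_force: 30.0
```

Run:
```python
from h import *
c=cam("wrist");o=ob();p=o["eef_pos"];print(p,o["grip_width"])
zt=p[2]+.0032
print("held",disc(c,p[0],p[1],zt,.027),"tube foot",disc(c,.638,.0465,.01,.05),proj(c,[p[0],p[1],zt]))
save(c,"w3.png",(170,60,300,200),2.4)
```

```text
[0.637273   0.04812756 0.19775086] 0.5630030293568159
held [21.4106  0.6378  0.0486] tube foot [16.4128  0.638   0.0465] [[323.36720304 254.05138059]]
```

View pics/w3.png

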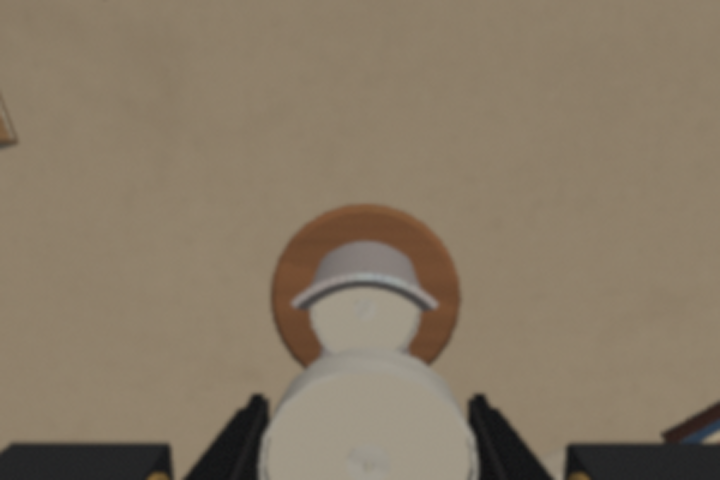

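>>> jog_arm(motion="0 0 0 0.5 -2 -20 -1;0 0 0 0 0 -20 -1;0 0 0 0 0 -10 -1;0 0 0 0 0 -10 -1;0 0 0 0 0 -10 -1;0 0 0 0 0 -15 -1;0 0 0 0 0 -20 -1;0 0 0 0 0 -17 -1;0 0 0 0 0 0 -1;0 0 0 0 0 0 -1")

```text
clock: 14.62
eef_pos: [0.6385, 0.0449, 0.0757]
tool_rot: [0.109, 3.139, -0.0]
force: [0.1, -0.0, -1.3]
grip_width: 0.564
finger_force: 30.0
```

>>> jog_arm(motion="0 0 0 0 0 0 0.5;0 0 0 0 0 0 0.5;0 0 0 0 0 0 0.5;0 0 0 0 0 35 0.5;0 0 0 0 0 45 0.5;0 0 0 0 0 45 0.5;0 0 0 -40 30 0 0.6;0 0 0 -40 30 0 0.6;0 0 0 -40 30 0 0.6;0 0 0 -40 31 0 0.6;0 0 0 -31 31 -30 0.6;0 0 0 0 0 -40 0.6;0 0 0 0 0 0 0.6;0 0 0 0 0 0 0.6")

```text
clock: 16.38
eef_pos: [0.4481, 0.197, 0.132]
tool_rot: [0.11, 3.138, 0.001]
force: [-0.3, 0.0, -0.4]
grip_width: 0.801
finger_force: 0.0
```

```bash
python3 look.py .438 .1975
python3 - <<'E'
from h import *
s=cam("scene");save(s,"s2.png",(290,150,90,90),6);c=cam("wrist")
for z in(.031,.052,.06): print(z,disc(c,.638,.0465,z,.027))
E
```

```text
tcp [0.4487 0.1971 0.1326] [1.100e-01 3.137e+00 2.000e-03] w 0.7994291256375468
px [[322.88733358 190.95716354]]
0.9 [386.7, 139.4, 64.4, 56.9] [0.423 0.292 0.015] [14.7464  0.422   0.2875]
0.63 [295.8, 162.6, 56.8, 53.4] [0.438 0.199 0.015] [9.3551 0.4384 0.1983]
here [9.3219 0.438  0.198 ] go mm [-10.7   0.9] dz to .020 -112.6
0.031 [1.1418 0.6445 0.0555]
0.052 [3.1642 0.629  0.039 ]
0.06 [3.2204 0.62   0.056 ]
```

View pics/s2.png

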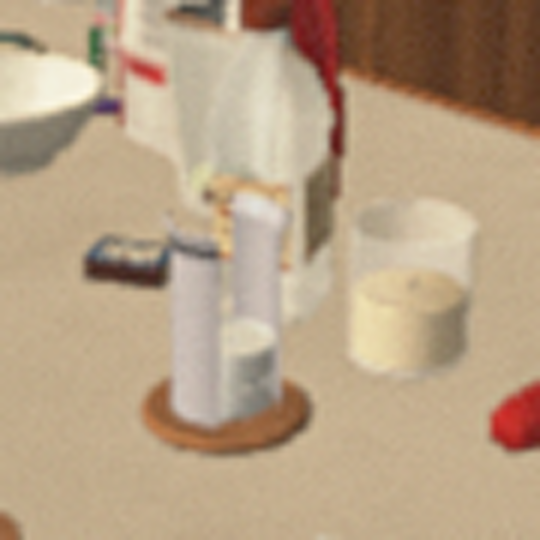

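Two lights stand flat in the tube, with the top edge of the stack at (248,325). On to the second pick.

>>> jog_arm(motion="0 0 0 -10.5 1 0 0.6;0 0 0 0 0 -35 0.6;0 0 0 0 0 -40 0.6;0 0 0 0 0 -25 0.6;0 0 0 0 0 -11.5 0.6;0 0 0 0 0 0 0.6;0 0 0 0 0 0 -1;0 0 0 0 0 0 -1;0 0 0 0 0 0 -1;0 0 0 0 0 0 -1;0 0 0 0 0 0 -1")

```text
clock: 17.95
eef_pos: [0.4371, 0.1982, 0.0197]
tool_rot: [0.109, 3.139, 0.0]
force: [-1.3, -1.0, 6.5]
grip_width: 0.562
finger_force: 30.0
```

>>> jog_arm(motion="0 0 0 0 0 20 -1;0 0 0 0 0 40 -1;0 0 0 0 0 40 -1;0 0 0 0 0 40 -1;0 0 0 0 0 40 -1;0 0 0 40 -30 0 -1;0 0 0 40 -30 0 -1;0 0 0 40 -30 0 -1;0 0 0 40 -31 0 -1;0 0 0 41 -31 0 -1;0 0 0 0 0 0 -1;0 0 0 0 0 0 -1;0 0 0 0 0 0 -1")

```text
clock: 19.58
eef_pos: [0.6366, 0.0469, 0.1988]
tool_rot: [-0.108, -3.139, -0.0]
force: [-0.4, -0.7, -0.7]
grip_width: 0.564
finger_force: 30.0
```

```bash
cat > held.py <<'E'
from h import *
c=cam("wrist");o=ob();p=o["eef_pos"];print(p,o["grip_width"])
for dz in(.0013,.0032): print("held",disc(c,p[0],p[1],p[2]+dz,.027),"tcp-held->keeper")
h=disc(c,p[0],p[1],p[2]+.002,.027)
k=disc(c,.638,.0465,.01,.05);print("foot",k,"go",((k-h)[1:]*1000).round(1))
E
python3 held.py
```

```text
[0.63674116 0.04694359 0.19901531] 0.5616072604431974
held [21.5984  0.6382  0.0469] tcp-held->keeper
held [21.6337  0.6372  0.0474] tcp-held->keeper
foot [16.1363  0.638   0.0465] go [ 0.3 -0.4]
```

>>> jog_arm(motion="0 0 0 0.5 -0.5 -20 -1;0 0 0 0 0 -20 -1;0 0 0 0 0 -10 -1;0 0 0 0 0 -10 -1;0 0 0 0 0 -10 -1;0 0 0 0 0 -15 -1;0 0 0 0 0 -20 -1;0 0 0 0 0 -17 -1;0 0 0 0 0 0 -1;0 0 0 0 0 0 -1")

```text
clock: 20.88
eef_pos: [0.6384, 0.0455, 0.0772]
tool_rot: [0.109, 3.139, -0.0]
force: [0.0, -0.1, 0.2]
grip_width: 0.562
finger_force: 30.0
```

>>> jog_arm(motion="0 0 0 0 0 0 0.5;0 0 0 0 0 0 0.5;0 0 0 0 0 0 0.5;0 0 0 0 0 35 0.5;0 0 0 0 0 45 0.5;0 0 0 0 0 45 0.5;0 0 0 -40 40 0 0.6;0 0 0 -40 42 0 0.6;0 0 0 -40 42 0 0.6;0 0 0 -40 42 0 0.6;0 0 0 -40 42 -30 0.6;0 0 0 0 37 -42 0.6;0 0 0 0 0 0 0.6;0 0 0 0 0 0 0.6")

```text
clock: 22.62
eef_pos: [0.4403, 0.2887, 0.1321]
tool_rot: [0.109, 3.139, 0.0]
force: [0.3, -0.1, 0.5]
grip_width: 0.8
finger_force: 0.0
```

```bash
python3 look.py .422 .291
```

```text
tcp [0.4409 0.2885 0.1328] [1.100e-01 3.137e+00 1.000e-03] w 0.7959082992186132
px [[324.31676607 182.60818037]]
0.78 [296.7, 154.0, 56.6, 56.3] [0.423 0.292 0.015] [9.9198 0.4229 0.2916]
0.64 [368.8, 263.6, 34.5, 49.3] [0.546 0.35  0.015] [11.1987  0.562   0.3385]
here [9.8565 0.4225 0.2915] go mm [-18.4   3. ] dz to .020 -112.8
```

>>> jog_arm(motion="0 0 0 -18 3 0 0.6;0 0 0 0 0 -35 0.6;0 0 0 0 0 -40 0.6;0 0 0 0 0 -25 0.6;0 0 0 0 0 -11.5 0.6;0 0 0 0 0 0 0.6;0 0 0 0 0 0 -1;0 0 0 0 0 0 -1;0 0 0 0 0 0 -1;0 0 0 0 0 0 -1;0 0 0 0 0 0 -1")

```text
clock: 24.1
eef_pos: [0.4225, 0.292, 0.0207]
tool_rot: [0.109, 3.139, 0.001]
force: [-0.5, 0.0, 6.0]
grip_width: 0.566
finger_force: 30.0
```

>>> jog_arm(motion="0 0 0 0 0 20 -1;0 0 0 0 0 40 -1;0 0 0 0 0 40 -1;0 0 0 0 0 40 -1;0 0 0 0 0 40 -1;0 0 0 43 -41 0 -1;0 0 0 43 -41 0 -1;0 0 0 43 -41 0 -1;0 0 0 43 -41 0 -1;0 0 0 44 -41 0 -1;0 0 0 0 -40 0 -1;0 0 0 0 0 0 -1;0 0 0 0 0 0 -1;0 0 0 0 0 0 -1")

```text
clock: 25.85
eef_pos: [0.6375, 0.0479, 0.1997]
tool_rot: [-0.107, -3.14, -0.0]
force: [-0.1, 0.9, 0.4]
grip_width: 0.557
finger_force: 30.0
```

```bash
python3 held.py
```

```text
[0.63749029 0.04793468 0.19976564] 0.5600110384862085
held [20.6602  0.6385  0.0479] tcp-held->keeper
held [21.5675  0.638   0.0479] tcp-held->keeper
foot [15.8901  0.638   0.0465] go [-0.5 -0.9]
```

>>> jog_arm(motion="0 0 0 0 -1 -20 -1;0 0 0 0 0 -20 -1;0 0 0 0 0 -10 -1;0 0 0 0 0 -10 -1;0 0 0 0 0 -10 -1;0 0 0 0 0 -15 -1;0 0 0 0 0 -12 -1;0 0 0 0 0 -6 -1;0 0 0 0 0 0 -1;0 0 0 0 0 0 -1")

```text
clock: 27.15
eef_pos: [0.6382, 0.0457, 0.0974]
tool_rot: [0.109, 3.139, 0.0]
force: [0.6, 0.4, -1.0]
grip_width: 0.562
finger_force: 30.0
```

>>> jog_arm(motion="0 0 0 0 0 0 0.5;0 0 0 0 0 0 0.5;0 0 0 0 0 0 0.5;0 0 0 0 0 35 0.5;0 0 0 0 0 35 0.5;0 0 0 0 0 35 0.5;0 0 0 -20 45 0 0.6;0 0 0 -20 50 0 0.6;0 0 0 -20 50 0 0.6;0 0 0 -20 50 0 0.6;0 0 0 0 50 -30 0.6;0 0 0 0 50 -40 0.6;0 0 0 0 10 0 0.6;0 0 0 0 0 0 0.6;0 0 0 0 0 0 0.6")

```text
clock: 29.02
eef_pos: [0.5591, 0.3487, 0.1348]
tool_rot: [0.111, 3.137, 0.002]
force: [0.2, -0.3, -0.5]
grip_width: 0.8
finger_force: 0.0
```

```bash
python3 look.py .547 .3545
```

```text
tcp [0.5591 0.3486 0.1348] [1.120e-01 3.137e+00 2.000e-03] w 0.8003842067499071
px [[328.07345372 187.80399355]]
0.8 [250.3, 163.4, 55.5, 56.5] [0.549 0.304 0.015] [9.0304 0.5483 0.3028]
here [1.9351 0.537  0.3545] go mm [-22.1   5.9] dz to .020 -114.8
```

The fourth light was knocked aside to (0.548, 0.303), so I follow it.

>>> jog_arm(motion="0 0 0 -11 -20 0 0.6;0 0 0 0 -26 0 0.6;0 0 0 0 0 0 0.6;0 0 0 0 0 0 0.6")

```text
clock: 29.62
eef_pos: [0.5474, 0.303, 0.1332]
tool_rot: [0.111, 3.139, 0.001]
force: [-0.1, -0.1, -0.4]
grip_width: 0.803
finger_force: 0.0
```

```bash
python3 look.py .548 .303
```

```text
tcp [0.5473 0.3034 0.1331] [1.100e-01 3.139e+00 1.000e-03] w 0.8021839030297806
px [[323.14071533 201.34025233]]
0.68 [299.0, 173.9, 52.7, 55.8] [0.55  0.305 0.015] [8.6488 0.5483 0.3036]
here [8.622  0.548  0.3035] go mm [0.7 0.1] dz to .020 -113.1
```

>>> jog_arm(motion="0 0 0 0.5 0 -35 0.6;0 0 0 0 0 -40 0.6;0 0 0 0 0 -26 0.6;0 0 0 0 0 -11.5 0.6;0 0 0 0 0 0 0.6;0 0 0 0 0 0 -1;0 0 0 0 0 0 -1;0 0 0 0 0 0 -1;0 0 0 0 0 0 -1;0 0 0 0 0 0 -1")

```text
clock: 30.98
eef_pos: [0.5479, 0.3038, 0.0213]
tool_rot: [0.109, 3.138, 0.001]
force: [-1.3, -0.5, 5.4]
grip_width: 0.566
finger_force: 30.0
```

>>> jog_arm(motion="0 0 0 0 0 20 -1;0 0 0 0 0 40 -1;0 0 0 0 0 40 -1;0 0 0 0 0 40 -1;0 0 0 0 0 40 -1;0 0 0 18 -42 0 -1;0 0 0 18 -43 0 -1;0 0 0 18 -43 0 -1;0 0 0 18 -43 0 -1;0 0 0 18 -43 0 -1;0 0 0 0 -43 0 -1;0 0 0 0 0 0 -1;0 0 0 0 0 0 -1;0 0 0 0 0 0 -1")

```text
clock: 32.72
eef_pos: [0.6372, 0.0476, 0.2005]
tool_rot: [0.107, 3.14, 0.0]
force: [-0.2, -0.1, -0.0]
grip_width: 0.563
finger_force: 30.0
```

```bash
python3 held.py
```

```text
[0.63715062 0.04765001 0.20039661] 0.5652431843075364
held [20.8229  0.6387  0.0472] tcp-held->keeper
held [21.7265  0.6377  0.0477] tcp-held->keeper
foot [15.5058  0.6385  0.0465] go [ 0.3 -0.7]
```

>>> jog_arm(motion="0 0 0 0.5 -1 -20 -1;0 0 0 0 0 -20 -1;0 0 0 0 0 -10 -1;0 0 0 0 0 -10 -1;0 0 0 0 0 -10 -1;0 0 0 0 0 -8 -1;0 0 0 0 0 -5 -1;0 0 0 0 0 0 -1;0 0 0 0 0 0 -1")

```text
clock: 33.9
eef_pos: [0.6382, 0.0455, 0.1177]
tool_rot: [0.109, 3.139, 0.0]
force: [0.2, -0.8, -0.5]
grip_width: 0.561
finger_force: 30.0
```

>>> jog_arm(motion="0 0 0 0 0 0 0.5;0 0 0 0 0 0 0.5;0 0 0 0 0 0 0.5;0 0 0 0 0 35 0.5;0 0 0 0 0 48 0.5;0 0 0 -41 -5 0 0.3;0 0 0 -41 -5 0 0.3;0 0 0 -41 -5 0 0.3;0 0 0 -41 -5 0 0.3;0 0 0 -41 -5 0 0.3;0 0 0 0 0 -30 0.3;0 0 0 0 0 -40 0.3;0 0 0 0 0 0 0.3;0 0 0 0 0 0 0.3")

```text
clock: 35.65
eef_pos: [0.4336, 0.0205, 0.1316]
tool_rot: [0.109, 3.138, -0.0]
force: [-0.3, 0.3, -0.3]
grip_width: 0.65
finger_force: 0.0
```

Run:
```python
from h import *
c=cam("wrist");print(ob()["eef_pos"])
print("knob",disc(c,.421,.0207,.045,.014),"flange",disc(c,.421,.0207,.017,.0375))
save(cam("scene"),"a.png",(290,150,90,90),5);save(cam("top"),"b.png",(270,140,80,90),5)
a=cv2.imread("pics/a.png");b=cv2.imread("pics/b.png");cv2.imwrite("pics/ab.png",np.hstack([a,b[:, :350]]))
```

```text
[0.43408785 0.02042578 0.13215541]
knob [2.29714e+01 4.20500e-01 2.07000e-02] flange [2.55293e+01 4.21000e-01 2.07000e-02]
```

View pics/ab.png

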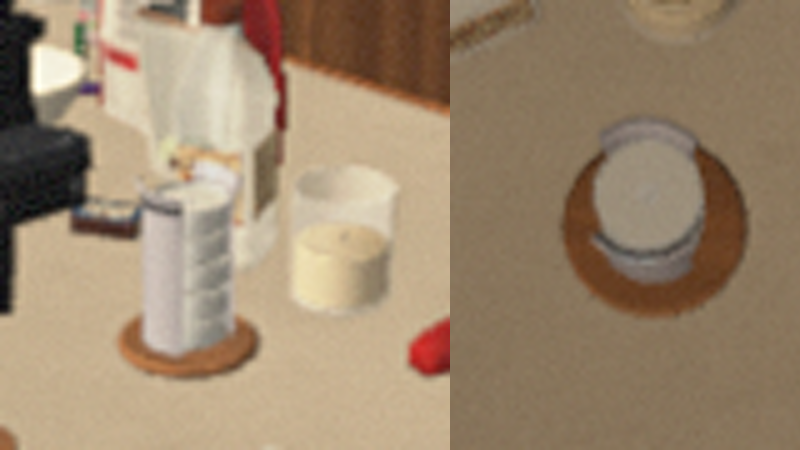

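Five lights stand level in the tube (left panel, x about 210; right panel, white disc at (648,190)). Now the lid.

>>> jog_arm(motion="0 0 0 -13 0 0 0.3;0 0 0 0 0 -40 0.3;0 0 0 0 0 -35 0.3;0 0 0 0 0 -17 0.3;0 0 0 0 0 0 0.3;0 0 0 0 0 0 -1;0 0 0 0 0 0 -1;0 0 0 0 0 0 -1;0 0 0 0 0 0 -1")

```text
clock: 36.92
eef_pos: [0.4201, 0.0205, 0.0387]
tool_rot: [0.109, 3.139, 0.0]
force: [0.5, 0.3, 4.5]
grip_width: 0.289
finger_force: 25.0
```

>>> jog_arm(motion="0 0 0 0 0 20 -1;0 0 0 0 0 40 -1;0 0 0 0 0 40 -1;0 0 0 0 0 40 -1;0 0 0 0 0 28 -1;0 0 0 40 5 0 -1;0 0 0 45 5 0 -1;0 0 0 45 5 0 -1;0 0 0 45 5 0 -1;0 0 0 42 5 0 -1;0 0 0 0 0 0 -1;0 0 0 0 0 0 -1;0 0 0 0 0 0 -1")

```text
clock: 38.55
eef_pos: [0.6358, 0.0454, 0.2063]
tool_rot: [-0.109, -3.139, 0.0]
force: [-0.1, 0.3, -0.7]
grip_width: 0.286
finger_force: 30.0
```

Run:
```python
from h import *
c=cam("wrist");o=ob();p=o["eef_pos"];print(p,o["grip_width"])
h=disc(c,p[0],p[1],p[2]-.0225,.0375);k=disc(c,.638,.0465,.01,.05);print(h,disc(c,p[0],p[1],p[2]+.005,.014),k,((k-h)[1:]*1000).round(1))
```

```text
[0.63591229 0.04539953 0.20651624] 0.2847813485120572
[17.8723  0.6369  0.0454] [27.4362  0.6304  0.0459] [13.0268  0.639   0.046 ] [2.1 0.6]
```

>>> jog_arm(motion="0 0 0 1.5 0.8 -20 -1;0 0 0 0 0 -10 -1;0 0 0 0 0 -7 -1;0 0 0 0 0 -6 -1;0 0 0 0 0 -5 -1;0 0 0 0 0 -3 -1;0 0 0 0 0 0 -1;0 0 0 0 0 0 -1")

```text
clock: 39.6
eef_pos: [0.6386, 0.0463, 0.1559]
tool_rot: [0.109, 3.139, -0.0]
force: [-1.7, -0.1, 1.6]
grip_width: 0.286
finger_force: 30.0
```

>>> jog_arm(motion="0 0 0 0 0 0 0.5;0 0 0 0 0 0 0.5;0 0 0 0 0 0 0.5;0 0 0 0 0 35 1;0 0 0 0 0 40 1;0 0 -0.13 -5 -10 25 1;0 0 -0.132 -10 -30 0 1;0 0 -0.132 -12 -34 0 1;0 0 -0.132 -12 -34 0 1;0 0 -0.132 -12 -34 0 1;0 0 -0.132 -12 -34 0 1;0 0 -0.132 -12 -34 0 1;0 0 -0.132 -12 -34 0 1;0 0 -0.132 -12 -34 0 1;0 0 -0.132 0 0 0 1;0 0 0 0 0 0 1;0 0 0 0 0 0 1")

```text
clock: 41.72
eef_pos: [0.5394, -0.2314, 0.2552]
tool_rot: [2.006, 2.418, 0.0]
force: [0.3, 0.5, -0.3]
grip_width: 0.999
finger_force: 0.0
```

Run:
```python
from h import *
o=ob();print(o["eef_pos"],o["tool_rot"],o["qpos"].round(2))
c=cam("wrist");t=cam("top")
print("lid",disc(t,.638,.0465,.134,.0375),disc(t,.638,.0465,.162,.014))
print([b["bbox"] for b in boxes_of("carton",c)[:2]],[b["bbox"] for b in boxes_of("carton",t)[:2]])
save(c,"w4.png",s=1.0);save(t,"b.png",(280,130,200,125),3.2)
a=cv2.imread("pics/w4.png");b=cv2.imread("pics/b.png")
cv2.imwrite("pics/w4b.png",np.vstack([cv2.resize(a[:, :],(640,400))[:300],b[:300,:640]]))
```

```text
[ 0.53941542 -0.23142158  0.25520183] [2.00612930e+00 2.41762816e+00 3.12757448e-05] [-0.5  -0.03  1.77  0.    1.4  -0.68]
lid [10.6535  0.6385  0.0465] [16.0972  0.638   0.0475]
[[297.6, 92.2, 45.9, 163.5]] [[375.7, 207.4, 54.3, 33.3]]
```

View pics/w4b.png

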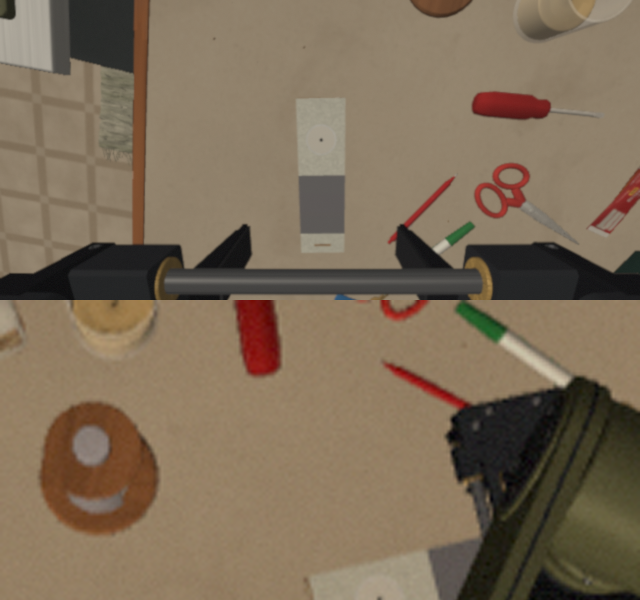

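Lid is seated. The carton lies upright in the wrist view: mouth corners (297,98) and (345,98), closed-end corners (301,252) and (344,252).

Run:
```python
from h import *
c=cam("wrist");o=ob()
q=np.array([at(c,u,v,.031) for u,v in((297,98),(345,98),(301,252),(344,252))]);print(q.round(4))
m=(q[0]+q[1])/2;e=(q[2]+q[3])/2;print(m,e,np.linalg.norm(m-e),np.degrees(np.arctan2(*(m-e)[1::-1])),"ctr",(m+e)/2)
a=(m-e)/np.linalg.norm(m-e);g=(m+e)/2-.010*a;print("grasp",g,"go",((g-o["eef_pos"])*1000).round(1),"axis",a.round(3))
print("edge",at(c,140,100,0),at(c,140,240,0))
```

```text
[[ 0.4877 -0.1348  0.031 ]
 [ 0.5477 -0.1237  0.031 ]
 [ 0.5276 -0.3452  0.031 ]
 [ 0.5899 -0.3336  0.031 ]]
[ 0.51769118 -0.12925037  0.031     ] [ 0.55873599 -0.33943058  0.031     ] 0.21415041085512093 101.04987942570672 ctr [ 0.53821358 -0.23434047  0.031     ]
grasp [ 0.54013022 -0.24415508  0.031     ] go [   0.7  -12.8 -224.3] axis [-0.192  0.981  0.   ]
edge [ 0.27000375 -0.17456124  0.        ] [ 0.2729409  -0.38779996  0.        ]
```

>>> jog_arm(motion="0 0 0 0.5 -6.5 -40 1;0 0 0 0 -6.5 -40 1;0 0 0 0 0 -40 1;0 0 0 0 0 -40 1;0 0 0 0 0 -40 1;0 0 0 0 0 -22 1;0 0 0 0 0 -10 1;0 0 0 0 0 0 1;0 0 0 0 0 0 -1;0 0 0 0 0 0 -1;0 0 0 0 0 0 -1;0 0 0 0 0 0 -1;0 0 0 0 0 0 -1")

```text
clock: 43.6
eef_pos: [0.54, -0.2448, 0.0237]
tool_rot: [2.009, 2.415, -0.0]
force: [-0.9, -0.2, 3.1]
grip_width: 0.662
finger_force: 29.9
```

>>> jog_arm(motion="0 0 0 0 0 20 -1;0 0 0 0 0 28 -1;0 0 0 0 0 28 -1;0 0 0 0 0 25 -1;-0.0857 -0.0167 0 0 0 0 -1;-0.1286 -0.025 0 0 0 0 -1;-0.1286 -0.025 0 0 0 0 -1;-0.0857 -0.0167 0 0 0 0 -1;0 0 0 0 0 0 -1;0 0 0 0 0 0 -1")

```text
clock: 44.85
eef_pos: [0.54, -0.2449, 0.1249]
tool_rot: [1.777, 2.135, -0.388]
force: [0.4, -0.1, -1.4]
grip_width: 0.659
finger_force: 29.9
```

```bash
cat > tip.py <<'E'
from h import *
import sys
o=ob();p=o["eef_pos"];R=cv2.Rodrigues(o["tool_rot"])[0]
x=R[:,0];x=x if x[1]>0 else -x; th=np.degrees(np.arcsin(-x[2]));zt=R[:,2]
lip=p+.117*x+.0237*zt
print("tilt",th.round(1),"tcp",p.round(4),"lip",lip.round(4),"q",o["qpos"].round(2),"w",o["grip_width"],o["finger_force"],"t",o["clock"],"F",o["force"].round(2))
c=cam("scene");save(c,"a.png",(290,180,130,110),4.5)
w=cam("wrist")
for n,cc in(("s",c),("w",w)): print(n,proj(cc,lip).round(0),[(b["bbox"],round(b["p"],2),at(cc,b["bbox"][0]+b["bbox"][2]/2,b["bbox"][1]+b["bbox"][3]/2,.015).round(3)[:2].tolist()) for b in boxes_of("light_0",cc)[:5]])
save(w,"b.png",(180,0,260,200),2.25)
if len(sys.argv)>1:
    a=cv2.imread("pics/a.png");b=cv2.imread("pics/b.png");b=cv2.resize(b,None,fx=.45,fy=.45);v=np.zeros((max(len(a),len(b)),a.shape[1]+b.shape[1],3),np.uint8);v[:len(a),:a.shape[1]]=a;v[:len(b),a.shape[1]:]=b;cv2.imwrite("pics/"+sys.argv[1],cv2.resize(v,(780,int(len(v)*780/v.shape[1]))))
E
python3 tip.py
```

```text
tilt 25.0 tcp [ 0.54   -0.2449  0.1249] lip [ 0.5228 -0.1504  0.054 ] q [-0.35 -0.01  2.02 -0.46  0.95 -0.29] w 0.6585673103958117 29.93159171193838 t 44.85 F [ 0.45 -0.08 -1.43]
s [[344. 239.]] [([333.0, 212.4, 81.4, 30.4], 0.62, [0.692, -0.12]), ([327.7, 194.8, 9.5, 7.3], 0.58, [0.752, 0.14]), ([325.6, 210.8, 9.0, 6.9], 0.54, [0.653, 0.047])]
w [[323.  45.]] []
```

>>> jog_arm(motion="-0.0371 -0.0072 0 0 0 -5 -1;-0.0371 -0.0072 0 0 0 -5 -1;-0.0371 -0.0072 0 0 0 -5 -1;-0.0371 -0.0072 0 0 0 -5 -1;-0.0371 -0.0072 0 0 0 -4 -1;-0.0371 -0.0072 0 0 0 -4 -1;0 0 0 0 0 0 -1;0 0 0 0 0 0 -1;0 0 0 0 0 0 -1;0 0 0 0 0 0 -1")

```text
clock: 46.3
eef_pos: [0.5402, -0.245, 0.0969]
tool_rot: [1.644, 1.976, -0.56]
force: [-0.1, -0.6, -2.2]
grip_width: 0.659
finger_force: 29.9
```

```bash
python3 tip.py tip1.png
```

```text
tilt 38.0 tcp [ 0.5402 -0.245   0.0969] lip [ 0.5265 -0.1687  0.0061] q [-0.26  0.03  2.1  -0.81  0.87  0.06] w 0.6591645603962726 29.931783378124237 t 46.3 F [-0.05 -0.58 -2.2 ]
s [[349. 255.]] [([315.0, 185.2, 15.1, 40.5], 0.7, [0.682, 0.119]), ([326.9, 203.1, 5.2, 5.9], 0.62, [0.697, 0.098])]
w [[323.  46.]] []
```

View pics/tip1.png

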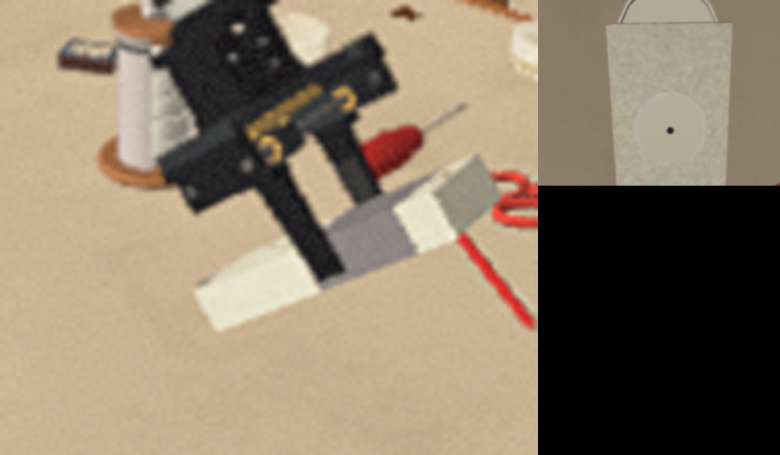

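The wrist view shows a light's rim just past the mouth. I back the carton away slowly.

>>> jog_arm(motion="0 0 0 1.2 -5.9 0 -1;0 0 0 1.2 -5.9 0 -1;0 0 0 1.2 -5.9 0 -1;0 0 0 1.2 -5.9 0 -1;0 0 0 1.2 -5.9 0 -1;0 0 0 1.2 -5.9 0 -1;0 0 0 0 0 0 -1;0 0 0 0 0 0 -1")

```text
clock: 47.5
eef_pos: [0.5471, -0.2802, 0.0964]
tool_rot: [1.644, 1.977, -0.56]
force: [-0.2, -1.6, -0.1]
grip_width: 0.665
finger_force: 29.9
```

```bash
python3 tip.py
python3 - <<'E'
import cv2;a=cv2.imread("pics/a.png");b=cv2.imread("pics/b.png")
import numpy as np
b=cv2.resize(b,(585,450))[:, 100:400];a=a[:450,:450]
cv2.imwrite("pics/tip2.png",np.hstack([a,b]))
E
```

```text
tilt 38.0 tcp [ 0.5471 -0.2802  0.0964] lip [ 0.5333 -0.2039  0.0056] q [-0.32  0.06  2.07 -0.81  0.83  0.01] w 0.6647876129383413 29.931740798056126 t 47.5 F [-0.22 -1.59 -0.13]
s [[359. 259.]] [([328.7, 201.4, 8.7, 11.3], 0.63, [0.701, 0.083]), ([326.3, 212.4, 8.6, 5.5], 0.62, [0.65, 0.041]), ([324.5, 190.1, 10.8, 10.8], 0.48, [0.764, 0.167]), ([325.5, 198.0, 12.7, 3.7], 0.44, [0.741, 0.132]), ([326.0, 207.5, 10.5, 5.1], 0.43, [0.679, 0.069])]
w [[323.  46.]] []
```

View pics/tip2.png

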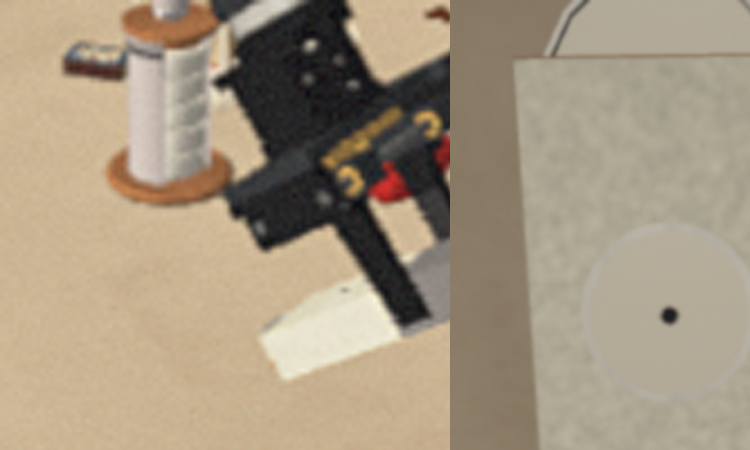

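>>> jog_arm(motion="-0.0229 -0.0045 0 -0.4 2.2 2.7 -1;-0.0229 -0.0045 0 -0.4 2.2 2.7 -1;-0.0229 -0.0045 0 -0.4 2.2 2.7 -1;-0.0229 -0.0045 0 -0.4 2.2 2.7 -1;-0.0229 -0.0045 0 -0.4 2.2 2.7 -1;-0.0229 -0.0045 0 -0.4 2.2 2.7 -1;0 0 0 0.5 -3 0 -1;0 0 0 1 -5 0 -1;0 0 0 1 -5 0 -1;0 0 0 1 -5 0 -1;0 0 0 0 0 0 -1;0 0 0 0 0 0 -1")

```text
clock: 49.2
eef_pos: [0.5482, -0.2852, 0.1127]
tool_rot: [1.56, 1.875, -0.656]
force: [0.3, 0.7, -1.3]
grip_width: 0.661
finger_force: 29.9
```

```bash
python3 tip.py
python3 - <<'E'
from h import *
a=cv2.imread("pics/a.png");b=cv2.imread("pics/b.png")
t=cam("top");save(t,"b.png",(350,150,120,125),2.5)
b=cv2.resize(b,(585,450))[:200,100:400];tt=cv2.imread("pics/b.png")[:250,:300];a=a[100:,120:570]
cv2.imwrite("pics/tip3.png",np.hstack([a[:370],np.vstack([b,tt])[:370]] if len(a)<450 else [a[:450],np.vstack([b,tt])]))
E
```

```text
tilt 46.0 tcp [ 0.5482 -0.2852  0.1127] lip [ 0.537 -0.222  0.012] q [-0.28  0.06  2.09 -1.01  0.86  0.18] w 0.6613044761250546 29.931474588811398 t 49.2 F [ 0.34  0.69 -1.31]
s [[365. 259.]] [([326.5, 198.4, 10.8, 5.7], 0.49, [0.732, 0.122])]
w [[323.  46.]] []
```

View pics/tip3.png

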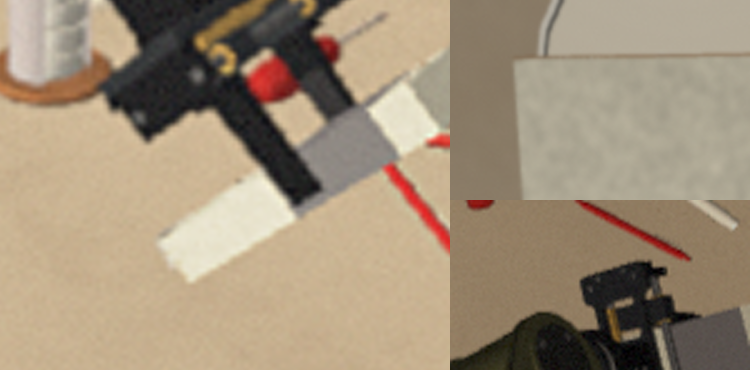

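The light now shows wider in the mouth (upper-right panel), and the scene shows a jagged white edge at (165,250). I keep retracting.

>>> jog_arm(motion="0 0 0 1 -5 0 -1;0 0 0 1 -5 0 -1;0 0 0 1 -5 0 -1;0 0 0 1 -5 0 -1;0 0 0 1 -5 0 -1;0 0 0 1 -5 0 -1;0 0 0 1 -5 0 -1;0 0 0 1 -5 0 -1;0 0 0 0 0 0 -1;0 0 0 0 0 0 -1")

```text
clock: 50.7
eef_pos: [0.5562, -0.325, 0.1127]
tool_rot: [1.56, 1.875, -0.656]
force: [-0.1, -0.6, -1.2]
grip_width: 0.659
finger_force: 29.9
```

```bash
cat >> tip.py <<'E'
print("mouth-on z0 fronts:")
# whiteness along the carton axis line on the table, from beyond the mouth, in the scene
a=np.array([-.19,.982,0]);n=np.array([.982,.19,0])
f=cv2.GaussianBlur(c["frame"],(0,0),.7).astype(int)
for off in(-.015,0,.015):
    L=[]
    for d in np.arange(-.02,.15,.01):
        P=np.array([lip[0],lip[1],.012])+a*d+n*off;u,v=proj(c,P)[0];r,g,b=f[int(round(v)),int(round(u))];L.append(f"{r}/{r-b}")
    print(off," ".join(L))
E
python3 tip.py
```

```text
tilt 46.1 tcp [ 0.5562 -0.325   0.1127] lip [ 0.5451 -0.2619  0.012 ] q [-0.35  0.09  2.06 -1.02  0.81  0.14] w 0.6593458292040763 29.931767396628857 t 50.7 F [-0.13 -0.58 -1.22]
s [[377. 264.]] [([334.3, 178.4, 14.3, 25.4], 0.71, [0.827, 0.168]), ([327.9, 190.2, 7.3, 7.9], 0.44, [0.777, 0.172]), ([325.7, 211.6, 11.2, 6.1], 0.43, [0.654, 0.042]), ([324.1, 206.7, 16.2, 6.5], 0.4, [0.682, 0.067]), ([326.3, 192.8, 12.7, 11.3], 0.38, [0.752, 0.139])]
w [[323.  46.]] []
mouth-on z0 fronts:
-0.015 200/56 199/56 227/35 232/26 228/32 209/42 200/57 199/55 200/56 199/54 202/55 201/56 200/56 201/56 203/56 201/56 202/55
0 200/55 207/52 232/27 232/27 232/28 233/28 182/31 202/55 201/56 203/57 203/56 202/56 202/55 200/56 203/56 202/56 202/56
0.015 202/56 220/42 232/27 232/28 233/27 234/26 209/30 203/55 202/56 201/55 203/56 203/56 203/56 203/56 202/55 203/56 202/56
```

>>> jog_arm(motion="0 0 0 0 0 3 -1;0 0 0 0 0 3 -1;0 0 0 0 0 3 -1;0 0 0 0 0 3 -1;0 0 0 0 0 3 -1;0 0 0 0 0 3 -1;0 0 0 0 0 0 -1;0 0 0 0 0 0 -1;0 0 0 0 0 0 -1")

```text
clock: 52.02
eef_pos: [0.5561, -0.3249, 0.1304]
tool_rot: [1.56, 1.876, -0.656]
force: [-0.0, -0.7, -2.6]
grip_width: 0.663
finger_force: 29.9
```

```bash
python3 tip.py tip4.png
```

```text
tilt 46.0 tcp [ 0.5561 -0.3249  0.1304] lip [ 0.5449 -0.2617  0.0297] q [-0.35  0.06  2.05 -0.99  0.83  0.1 ] w 0.6630435459597277 29.93163362145424 t 52.025 F [-0.03 -0.7  -2.64]
s [[378. 259.]] [([327.8, 211.9, 5.8, 5.7], 0.5, [0.652, 0.043]), ([327.3, 197.7, 11.7, 2.2], 0.5, [0.751, 0.136]), ([327.8, 202.2, 7.9, 6.7], 0.49, [0.706, 0.095]), ([326.7, 188.8, 7.4, 7.3], 0.49, [0.786, 0.188])]
w [[323.  45.]] []
mouth-on z0 fronts:
-0.015 198/56 199/56 199/55 199/55 209/24 215/26 199/52 198/55 200/56 198/55 200/54 200/56 200/56 201/55 202/56 201/57 203/56
0 200/55 201/56 200/58 214/47 229/30 237/17 234/18 200/55 200/57 203/56 201/57 202/55 201/56 201/56 201/55 201/56 200/55
0.015 202/54 202/56 201/56 221/41 233/26 230/29 229/30 211/53 201/56 201/55 204/56 202/56 202/56 203/55 202/56 201/55 203/56
```

View pics/tip4.png

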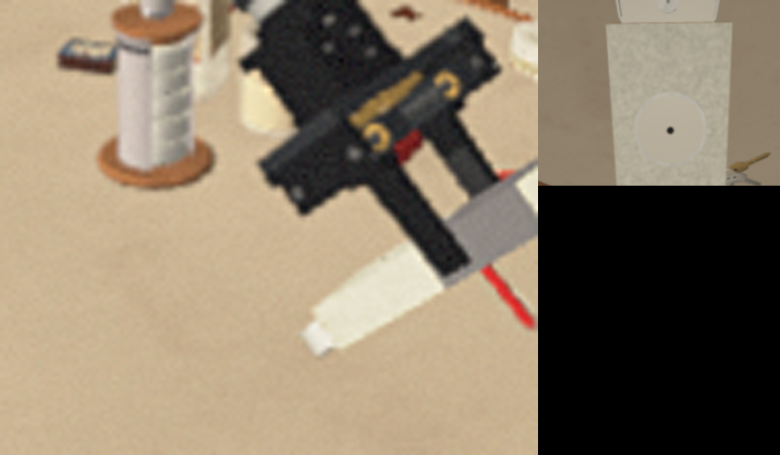

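The front light is more than half out: its white edge is at (318,335) in the scene, with the wick past the mouth at (668,5) in the wrist view. I level the carton about its lip, so the rear light stays in while this one settles.

>>> jog_arm(motion="0.0446 0.0087 0 0.7 -3.7 -5.4 -1;0.0446 0.0087 0 0.7 -3.7 -5.4 -1;0.0446 0.0087 0 0.7 -3.7 -5.4 -1;0.0446 0.0087 0 0.7 -3.7 -5.4 -1;0.0446 0.0087 0 0.7 -3.7 -5.4 -1;0.0446 0.0087 0 0.7 -3.7 -5.4 -1;0.0446 0.0087 0 0.7 -3.7 -5.4 -1;0.0446 0.0087 0 0.7 -3.7 -5.4 -1;0.0446 0.0087 0 0.7 -3.7 -5.4 -1;0.0446 0.0087 0 0.7 -3.7 -5.4 -1;0 0 0 0 0 0 -1;0 0 0 1.5 -8 0 -1;0 0 0 1.5 -8 0 -1;0 0 0 1.5 -8 0 -1;0 0 0 1.5 -8 0 -1;0 0 0 1.5 -8 0 -1;0 0 0 0 0 0 -1")

```text
clock: 54.35
eef_pos: [0.5707, -0.4026, 0.0765]
tool_rot: [1.826, 2.193, -0.318]
force: [0.6, 0.2, -0.5]
grip_width: 0.66
finger_force: 29.9
```

```bash
python3 tip.py
```

```text
tilt 20.0 tcp [ 0.5707 -0.4026  0.0765] lip [ 0.5524 -0.3024  0.0142] q [-0.6   0.25  1.81 -0.33  0.85 -0.59] w 0.6599982856716037 29.931566901504993 t 54.35 F [ 0.62  0.18 -0.52]
s [[391. 269.]] [([325.9, 202.9, 13.4, 5.3], 0.53, [0.708, 0.093]), ([327.2, 189.1, 7.4, 9.9], 0.44, [0.776, 0.175])]
w [[323.  46.]] []
mouth-on z0 fronts:
-0.015 216/44 232/27 231/27 229/32 179/40 157/17 196/22 223/24 224/28 229/21 198/56 199/56 198/54 199/54 200/55 202/56 199/55
0 230/28 231/28 232/28 230/29 229/31 148/19 222/34 220/33 221/33 221/34 215/32 200/55 200/56 202/55 201/55 201/55 201/55
0.015 233/27 231/28 231/27 233/27 228/29 223/33 222/34 222/33 222/30 223/34 190/28 197/52 201/56 201/56 201/55 201/56 201/55
```

The front light lies free at about (0.542, −0.25). I shift aside for the second one.

>>> jog_arm(motion="0 0 0 -30 0 15 -1;0 0 0 -35 0 15 -1;0 0 0 -35 0 15 -1;-0.0446 -0.0087 0 0 0 0 -1;-0.0446 -0.0087 0 0 0 0 -1;-0.0446 -0.0087 0 0 0 0 -1;-0.0446 -0.0087 0 0 0 0 -1;-0.0446 -0.0087 0 0 0 0 -1;-0.0446 -0.0087 0 0 0 0 -1;-0.0446 -0.0087 0 0 0 0 -1;-0.0446 -0.0087 0 0 0 -3 -1;-0.0446 -0.0087 0 0 0 -3 -1;-0.0446 -0.0087 0 0 0 -3 -1;0 0 0 0 0 0 -1;0 0 0 0 0 0 -1;0 0 0 0 0 0 -1")

```text
clock: 56.55
eef_pos: [0.4707, -0.4019, 0.1126]
tool_rot: [1.561, 1.875, -0.655]
force: [-0.0, -0.3, 0.6]
grip_width: 0.661
finger_force: 30.0
```

```bash
python3 tip.py
python3 - <<'E'
from h import *
t=cam("top");w=cam("wrist")
for c in(t,w): print([(b["bbox"],round(b["p"],2),at(c,b["bbox"][0]+b["bbox"][2]/2,b["bbox"][1]+b["bbox"][3]/2,.015).round(3)[:2].tolist()) for b in boxes_of("light_0",c)[:5]])
print(disc(t,.542,-.248,.021,.027))
E
```

```text
tilt 46.0 tcp [ 0.4707 -0.4019  0.1126] lip [ 0.4595 -0.3387  0.012 ] q [-0.56 -0.03  2.18 -1.04  0.66  0.01] w 0.6610941936638054 29.991411454975605 t 56.55 F [-0.03 -0.32  0.63]
s [[379. 290.]] [([326.8, 200.5, 9.5, 7.0], 0.6, [0.715, 0.105]), ([325.5, 214.5, 10.4, 3.1], 0.5, [0.645, 0.035]), ([326.1, 195.8, 12.6, 6.9], 0.49, [0.746, 0.134]), ([365.4, 258.7, 18.5, 11.5], 0.44, [0.535, -0.26])]
w [[323.  45.]] []
mouth-on z0 fronts:
-0.015 207/57 204/57 222/42 234/26 230/25 231/19 225/22 206/57 204/55 204/57 202/56 203/57 203/56 203/56 203/57 203/57 206/58
0 205/56 214/51 233/27 234/25 232/26 235/26 230/28 190/29 205/56 205/57 201/56 203/57 202/56 203/56 204/56 203/56 203/56
0.015 200/56 230/32 233/27 234/27 234/25 232/26 223/34 196/29 202/56 205/57 203/56 202/57 204/57 203/56 203/56 205/57 205/57
[]
[([255.6, 21.9, 133.7, 303.2], 0.39, [0.482, -0.463])]
[ 7.7828  0.54   -0.251 ]
```

>>> jog_arm(motion="0 0 0 0 0 3 -1;0 0 0 0 0 3 -1;0 0 0 0 0 3 -1;0 0 0 0 0 3 -1;0 0 0 0 0 3 -1;0 0 0 0 0 3 -1;0 0 0 0 0 0 -1;0 0 0 0 0 0 -1;0 0 0 0 0 0 -1")

```text
clock: 58.08
eef_pos: [0.4705, -0.4019, 0.1303]
tool_rot: [1.56, 1.876, -0.656]
force: [0.3, 0.8, -1.6]
grip_width: 0.665
finger_force: 30.0
```

```bash
python3 tip.py
```

```text
tilt 46.0 tcp [ 0.4705 -0.4019  0.1303] lip [ 0.4593 -0.3387  0.0296] q [-0.56 -0.06  2.17 -1.    0.68 -0.04] w 0.6645292234594918 29.989979602396488 t 58.075 F [ 0.34  0.76 -1.56]
s [[379. 285.]] [([326.1, 191.9, 10.8, 4.7], 0.5, [0.777, 0.172]), ([326.9, 195.9, 11.0, 6.6], 0.47, [0.747, 0.135])]
w [[323.  45.]] []
mouth-on z0 fronts:
-0.015 205/57 206/56 204/56 205/57 203/55 231/18 225/19 208/46 204/56 204/56 203/57 202/57 202/56 202/56 204/57 204/56 206/57
0 204/56 205/57 205/57 217/47 233/28 232/28 237/16 218/28 195/49 203/56 202/56 203/58 203/57 202/56 203/57 203/57 203/56
0.015 199/57 200/57 207/53 232/29 234/26 232/27 231/27 220/37 202/52 203/56 202/56 201/56 202/57 203/57 202/56 205/57 205/57
```

Same pattern as the first light, so the same levelling and retract.

>>> jog_arm(motion="0.0446 0.0087 0 0.7 -3.7 -5.4 -1;0.0446 0.0087 0 0.7 -3.7 -5.4 -1;0.0446 0.0087 0 0.7 -3.7 -5.4 -1;0.0446 0.0087 0 0.7 -3.7 -5.4 -1;0.0446 0.0087 0 0.7 -3.7 -5.4 -1;0.0446 0.0087 0 0.7 -3.7 -5.4 -1;0.0446 0.0087 0 0.7 -3.7 -5.4 -1;0.0446 0.0087 0 0.7 -3.7 -5.4 -1;0.0446 0.0087 0 0.7 -3.7 -5.4 -1;0.0446 0.0087 0 0.7 -3.7 -5.4 -1;0 0 0 0 0 0 -1;0 0 0 1.5 -8 0 -1;0 0 0 1.5 -8 0 -1;0 0 0 1.5 -8 0 -1;0 0 0 1.5 -8 0 -1;0 0 0 1.5 -8 0 -1;0 0 0 0 0 0 -1")

```text
clock: 60.4
eef_pos: [0.4852, -0.4796, 0.0765]
tool_rot: [1.826, 2.194, -0.319]
force: [0.0, -0.5, -1.5]
grip_width: 0.663
finger_force: 30.0
```

```bash
python3 tip.py | grep -v "^w"
```

```text
tilt 20.0 tcp [ 0.4852 -0.4796  0.0765] lip [ 0.4668 -0.3795  0.0142] q [-0.78  0.19  1.88 -0.27  0.8  -0.8 ] w 0.6627000878013737 29.98983532190323 t 60.4 F [ 0.03 -0.46 -1.52]
s [[394. 296.]] [([326.0, 203.1, 10.8, 6.6], 0.59, [0.7, 0.091]), ([327.0, 190.4, 8.6, 6.4], 0.54, [0.78, 0.177]), ([326.8, 208.4, 10.9, 2.9], 0.36, [0.683, 0.068])]
mouth-on z0 fronts:
-0.015 211/49 232/30 233/28 232/30 204/57 149/18 183/21 221/26 225/27 227/26 216/39 203/56 203/56 202/56 201/56 201/57 202/56
0 232/27 232/27 232/28 233/26 231/29 174/35 204/30 222/33 222/27 223/33 224/33 205/46 203/56 203/56 202/56 201/56 201/56
0.015 234/26 233/27 232/26 230/29 229/28 216/42 219/32 222/33 223/33 223/34 217/33 187/32 201/56 202/56 201/57 201/56 201/57
```

>>> jog_arm(motion="0 0 0 2 -8 20 -1;0.0685 0.0133 0 0 0 35 -1;0.0685 0.0133 0 0 0 35 -1;0.0685 0.0133 0 0 0 0 -1;0.0685 0.0133 0 -7 30 0 -1;0.0685 0.0133 0 -8 48 0 -1;0 0 0 -8 48 0 -1;0 0 0 -8 48 0 -1;0 0 0 -8 48 0 -1;0 0 0 -8 48 0 -1;0 0 0 -8 48 0 -1;0 0 0 -8 40 0 -1;0 0 0 0 0 0 -1;0 0 0 0 0 0 -1")

```text
clock: 62.35
eef_pos: [0.4249, -0.1296, 0.1679]
tool_rot: [2.006, 2.413, 0.001]
force: [-0.1, -0.6, -1.4]
grip_width: 0.659
finger_force: 30.0
```

Run:
```python
from h import *
s=cam("scene");t=cam("top")
for n,c in(("s",s),("t",t)): print(n,[(b["bbox"],round(b["p"],2),at(c,b["bbox"][0]+b["bbox"][2]/2,b["bbox"][1]+b["bbox"][3]/2,.012).round(3)[:2].tolist()) for b in boxes_of("light_0",c)[:5]],disc(c,.54,-.25,.021,.027),disc(c,.455,-.32,.021,.027))
save(s,"a.png",(300,170,140,140),2.8);save(t,"b.png",(280,140,200,140),2)
a=cv2.imread("pics/a.png");b=cv2.imread("pics/b.png");v=np.zeros((392,792,3),np.uint8);v[:392,:392]=a;v[:280,392:]=b;cv2.imwrite("pics/v.png",v)
print(ob()["eef_pos"],ob()["tool_rot"],ob()["grip_width"])
```

```text
s [([328.9, 200.4, 7.7, 6.6], 0.43, [0.724, 0.109])] [ 6.6036  0.541  -0.249 ] [ 7.7511  0.455  -0.323 ]
t [([293.7, 163.1, 33.0, 29.8], 0.74, [0.655, 0.047])] [ 7.5305  0.54   -0.2505] [ 9.3437  0.452  -0.3225]
[ 0.42442957 -0.12986561  0.16676032] [ 2.01025597e+00  2.41353899e+00 -6.20959181e-05] 0.6598214005171175
```

View pics/v.png

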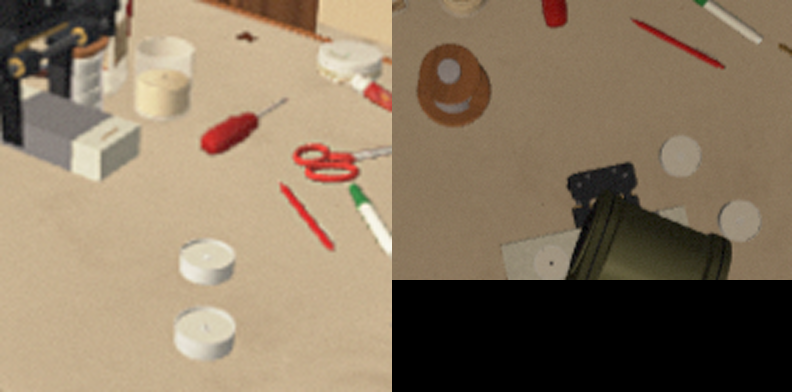

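Both spares lie flat, wick up, at (207,262) and (205,330), and the lid is on. Now I lower the carton.

>>> jog_arm(motion="0 0 0 0 0 -40 -1;0 0 0 0 0 -40 -1;0 0 0 0 0 -35 -1;0 0 0 0 0 -18 -1;0 0 0 0 0 -8 -1;0 0 0 0 0 -2 -1;0 0 0 0 0 0 -1;0 0 0 0 0 0 -1")

```text
clock: 63.55
eef_pos: [0.4248, -0.1292, 0.0242]
tool_rot: [2.008, 2.414, 0.001]
force: [0.6, -0.2, -0.9]
grip_width: 0.662
finger_force: 30.0
```

>>> jog_arm(motion="0 0 0 0 0 -0.5 -1;0 0 0 0 0 0 -1;0 0 0 0 0 0 1;0 0 0 0 0 0 1;0 0 0 0 0 0 1;0 0 0 0 0 0 1;0 0 0 0 0 30 1;0 0 0 0 0 40 1;0 0 0 0 0 40 1;0 0 0 0 0 40 1;0 0 0 -10 10 40 1;0 0 0 -20 20 30 1;0 0 0 -20 40 0 1;0 0 0 -20 40 0 1;0 0 0 -20 40 0 1;0 0 0 0 40 0 1;0 0 0 0 40 0 1;0 0 0 0 0 0 1;0 0 0 0 0 0 1")

```text
clock: 65.92
eef_pos: [0.334, 0.1007, 0.2428]
tool_rot: [2.008, 2.415, -0.001]
force: [0.7, 0.2, -0.0]
grip_width: 0.997
finger_force: 0.0
```

Run:
```python
from h import *
s=cam("scene");t=cam("top");o=ob();print(o["eef_pos"],o["grip_width"])
for n,c in(("s",s),("t",t)): print(n,disc(c,.54,-.25,.021,.027),disc(c,.453,-.3225,.021,.027),"lid",disc(c,.638,.0465,.134,.0375),"foot",disc(c,.638,.0465,.01,.05))
save(s,"a.png",(270,140,150,170),2.6);save(t,"b.png",(220,90,270,190),1.5)
a=cv2.imread("pics/a.png");b=cv2.imread("pics/b.png");v=np.zeros((442,795,3),np.uint8);v[:442,:390]=a;v[:285,390:]=b;cv2.imwrite("pics/v2.png",v)
```

```text
[0.33423709 0.10020997 0.2428434 ] 0.9977757620789719
s [ 6.5662  0.541  -0.249 ] [ 7.7703  0.455  -0.323 ] lid [7.7541 0.636  0.0415] foot [8.7444 0.6315 0.038 ]
t [ 7.4624  0.54   -0.2505] [ 7.769   0.4535 -0.323 ] lid [9.6662 0.6385 0.0465] foot [10.2947  0.638   0.0465]
```

View pics/v2.png

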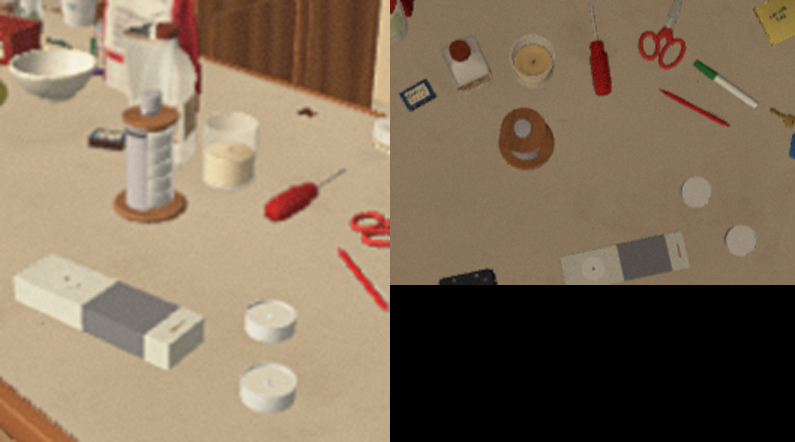

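The carton is flat and free at (110,310), the spares are flat at (270,320) and (268,385), the keeper is full with its lid seated at (150,150), and the arm is clear. I hand in.

```bash
python3 -c "
from h import *
print(arm.close_job())"
```

```text
the job is handed in; nothing more can be done
None
```

I handed in the job: the final pictures show five tealights stacked in the tube up to the fill line, the lid seated, both spares flat and wick up on the worktop, and the empty carton lying flat; the hand-in call returned no verdict.

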